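Change the gas ring over from glue pot to wax tins

TASK

Change the gas ring over from the glue pot to the wax tins: first turn the gas tap fully off, then lift the glue pot off the ring by its handle and stand it on the cork mat, keeping it upright. Then lay the round warming plate centred on the ring, stand every wax tin upright on the plate, inside its rim, and only then turn the gas tap fully on again (a pilot relights the ring). Leave the other things on the bench where they are.

Things in the scene. Friction and masses are not known exactly. Their poses are not given: they have to be found in the camera images.
- ring: cast-iron gas boiling ring, fixed to the bench; origin on the bench at its centre. Its pan support is four radial bars reaching 105 mm from the centre, tops 60 mm above the bench. A brass pipe 30 mm above the bench leaves it along the ring's own -y and carries the ball valve (gas tap), then a rubber hose runs off along the ring's +x
- ring_top (a point): centre of the pan support, at the height of its top (60 mm above the bench)
- tap_axis (a point): point on the vertical pivot axis of the gas tap's lever, at the height of the lever (66 mm above the bench), 165 mm from the ring's centre along the ring's -y
- tap_grip (a point): middle of the yellow sleeve of the tap lever, 62 mm from the pivot; the sleeve is 60 mm long (30 to 92 mm from the pivot), 18 mm wide, 12 mm high, and moves with the lever; its x axis points from the grip to the pivot. Free space on both sides of it; when the tap is on, the pipe and its elbow lie under it, reaching 43 mm above the bench
- tap (a joint): gas tap lever, rad, a quarter turn about the vertical between two stops: 0 = shut, the lever square to the pipe and pointing along the ring's -x (towards the robot side); 1.57 = fully on, the lever in line with the pipe and pointing along the ring's -y (away from the ring). Grows anticlockwise seen from above. Starts on. It stays where it is left; about 3 N at the sleeve moves it
- pot: glue pot, aluminium, closed with a flat lid, 120 mm diameter (127 mm at the lid), 111 mm high, with a stiff steel bail handle fixed upright over it; about 0.65 kg; origin at the centre of its underside, z up. Starts standing on the ring
- pot_grip (a point): middle of the round wooden grip of the pot's handle, 162 mm above the pot's underside, straight over its centre; the grip is 18 mm thick and 70 mm long along the pot's own y axis (so grip it across the pot's x), with 51 mm free below it; the bail's wire legs come down at the pot's y = +-66 mm
- mat: round cork mat fixed to the bench, 170 mm diameter, 10 mm thick; origin at the centre of its underside. It lies to the left or to the right of the ring
- mat_top (a point): centre of the cork mat's top face, 10 mm above the bench
- plate: warming plate: dark steel disc, 210 mm diameter, 8 mm thick, with a rim 5 mm thick standing 10 mm above its top face all round (200 mm inside the rim) and a round wooden lifting knob in its middle; about 0.65 kg; origin at the centre of its underside, z up. Starts lying on the bench on the other side of the ring from the cork mat
- plate_top (a point): centre of the plate's top face (inside the rim), 8 mm above its underside (so 68 mm above the bench once it is on the ring)
- plate_knob (a point): middle of the plate's knob, 34 mm above the plate's underside; the knob is 24 mm in diameter, from 22 to 46 mm above the underside, on a thinner 14 mm stem
- tin1: wax tin (one of up to four alike; the number present varies): plain steel screw-lid tin with a white paper band, 54 mm diameter, 48 mm high, 0.16 kg; origin at the centre of its underside, z up. Starts standing on the bench. May be knocked 2 to 4 cm aside during the job
- tin2: wax tin (one of up to four alike; the number present varies): plain steel screw-lid tin with a white paper band, 54 mm diameter, 48 mm high, 0.16 kg; origin at the centre of its underside, z up. Starts standing on the bench. May be knocked 2 to 4 cm aside during the job
- tin3: wax tin (one of up to four alike; the number present varies): plain steel screw-lid tin with a white paper band, 54 mm diameter, 48 mm high, 0.16 kg; origin at the centre of its underside, z up. Starts standing on the bench. May be knocked 2 to 4 cm aside during the job
- tin4: wax tin (one of up to four alike; the number present varies): plain steel screw-lid tin with a white paper band, 54 mm diameter, 48 mm high, 0.16 kg; origin at the centre of its underside, z up. Starts standing on the bench. May be knocked 2 to 4 cm aside during the job
- bottle1: leave alone (it may shift up to 60 mm): amber glass dye bottle, 44 mm diameter, 110 mm high; origin under its centre
- bottle2: leave alone (it may shift up to 60 mm): amber glass dye bottle, 44 mm diameter, 110 mm high; origin under its centre
- paint1: leave alone (it may shift up to 60 mm): paint tin, 77 mm diameter, 95 mm high; origin under its centre
- paint2: leave alone (it may shift up to 60 mm): paint tin, 77 mm diameter, 95 mm high; origin under its centre
- tape: leave alone (it may shift up to 60 mm): roll of masking tape lying flat, 90 mm diameter, 25 mm high; origin under its centre
- screwdriver: leave alone (it may shift up to 60 mm): screwdriver lying on the bench; origin under its middle
Things that resemble listed ones, but are neither listed nor needed, are in the scene too. Leave any black look-alike of the tin4 alone.

How it is judged (in metres and radians):
On the way, in this order (a step that is already met when the one before it is completed fails the run):
1. the gas tap is fully off (value of joint tap below 0.1 rad), for 0.2 s.
2. the glue pot stands upright on the cork mat, released, with the gas off (horizontal distance between pot and mat_top below 0.04 m and z of pot in the frame of mat_top between -0.005 and 0.006 m and angle between pot's own z axis and vertical below 0.08 rad and linear speed of pot below 0.05 m/s and contact force between the fingers and pot below 0.2 N and value of joint tap below 0.1 rad), for 0.2 s.
3. the plate lies centred on the ring and every wax tin stands on it, with the gas still off (horizontal distance between plate and ring_top below 0.02 m and z of plate in the frame of ring_top between -0.005 and 0.006 m and angle between plate's own z axis and vertical below 0.06 rad and horizontal distance between each of tin1, tin2, tin3, tin4 and plate_top below 0.08 m and z of tin1 in the frame of plate_top between -0.005 and 0.006 m and angle between each of tin1, tin2, tin3, tin4's own z axis and vertical below 0.1 rad and linear speed of each of tin1, tin2, tin3, tin4 below 0.05 m/s and z of tin2 in the frame of plate_top between -0.005 and 0.006 m and z of tin3 in the frame of plate_top between -0.005 and 0.006 m and z of tin4 in the frame of plate_top between -0.005 and 0.006 m and value of joint tap below 0.1 rad), for 0.2 s.
At the end, for the whole second after the job is handed in: The gas tap is on (above 1.45 rad); the pot stands upright on the cork mat, its centre within 40 mm of the mat's; the plate lies flat on the ring, centred within 20 mm; every wax tin present stands upright on the plate, its centre within 80 mm of the plate's, all at rest (horizontal distance between pot and mat_top below 0.04 m and z of pot in the frame of mat_top between -0.005 and 0.006 m and angle between pot's own z axis and vertical below 0.08 rad and linear speed of each of pot, tin1, tin2, tin3, tin4 below 0.05 m/s and contact force between the fingers and pot below 0.2 N and horizontal distance between plate and ring_top below 0.02 m and z of plate in the frame of ring_top between -0.005 and 0.006 m and angle between plate's own z axis and vertical below 0.06 rad and horizontal distance between each of tin1, tin2, tin3, tin4 and plate_top below 0.08 m and z of tin1 in the frame of plate_top between -0.005 and 0.006 m and angle between each of tin1, tin2, tin3, tin4's own z axis and vertical below 0.1 rad and z of tin2 in the frame of plate_top between -0.005 and 0.006 m and z of tin3 in the frame of plate_top between -0.005 and 0.006 m and z of tin4 in the frame of plate_top between -0.005 and 0.006 m and value of joint tap above 1.45 rad); the robot touches nothing.
It fails at once if the glue pot is tipped more than about 30 degrees (angle between pot's own z axis and vertical above 0.52 rad).
It fails at once if the gas is on with neither pot nor plate on the ring (value of joint tap above 0.5 rad and horizontal distance between each of pot, plate and ring_top above 0.06 m).
It fails at once if one of the other things on the bench is moved more than 60 mm (distance of any of bottle1, bottle2, paint1, paint2, tape, screwdriver from where it was at the start of the episode above 0.06 m).
Of tin1, tin2, tin3, tin4 only 2 to 4 are there at a start; the rules pass over those that are not, and their reading is None.
At some moment in a run one of tin1, tin2, tin3, tin4 may be knocked a few centimetres aside while the robot is not near it.
It also fails if it takes over 200 s, if anything falls off the work surface, if the arm or the gripper's body presses on something with over 40 N, if the wrist force passes 120 N, or if a joint passes its speed limit or range.

ROBOT

A 6-joint arm with a two-finger parallel gripper is mounted at the origin on the work surface. World frame = base frame: x ahead of the robot, y to its left, z up, the work surface at z = 0. Lengths are in mm, angles in rad, forces in N, time in s.
With the tool pointing down it reaches from about 275 to 875 mm from the base axis. Payload 12.5 kg.
Tool frame: the origin (TCP) lies at the very end of the fingers, on their centre line; the grasp point (between the pads) lies 19 mm behind it; z points along the fingers, y is the line along which they close (so a half turn about z gives the same grasp; the last joint's range is limited). The gripper opens to 85 mm and grips with 20 to 120 N. Pads are 22 mm wide; open, the fingers measure 114 mm over their backs; the gripper's body (76 mm by 85 mm) begins 54 mm behind the grasp point. The pads swing forward as they close: fully open they stand 13 mm farther back than shut.
Start: joints at [1.265, 0.351, 1.652, -0, 1.139, -0.085], TCP at [120.424, 536.64, 200.09] pointing down, gripper open.
Joint ranges: [-2.75, 2.75], [-0.79, 2.1], [0.01, 2.65], [-1.57, 4.71], [0.07, 3.14], [-2.87, 2.87]. Speed limits (rad/s): [2.22, 2.22, 2.79, 3.14, 3.14, 3.14].

INTERFACE

Orientations are given as a 3x3 rotation matrix whose columns are the frame's x, y, z axes.
In Python, from cell import telemetry, viewer, robot, nets gives the robot as it stands.
- The arm moves only by the tool send_rows, never from a script. Its argument "moves" is one flat list of numbers, 4 for each row, row after row: the shift along the tool's x, y, z in units of 120 mm (1.0 is 120 mm), then the turn about the tool's z in units of pi rad (1.0 is pi rad). A call has 1 to 8 rows; each row shifts and turns the commanded pose from where the row before left it, along the tool's axes as they then stand; what a row does not reach is not made up. A row lasts 1/12 s, in which the tool goes at most 41.7 mm and 7.16 degrees, less where a joint would pass 70% of its speed; a pose out of reach is approached as far as the arm can. A call with a number of a shift or a turn outside -1 to 1 is refused whole. A call with a gripper value outside its range is refused whole. "jaw" is the opening, from -1 (shut) to 1 (fully open), set as the call begins (left out, the last holds). The fingers move at their own pace and stop on an object; the grip force is fixed at half the most. Time passes only in rows, so rows that do not move let the fingers close. It gives the time, the measured TCP pose, the force, the opening and the grip force at its end, in the units of the state.
- telemetry.get_obs(): the state, without advancing time (a new reading comes with each control period).
- viewer.snapshot(name): name is "side" or "top"; returns a dict with "pixels" (480x640x3 uint8, red, green, blue), "fx", "fy", "cx", "cy" (pixels), "T" (4x4, takes a point from camera to world coordinates). Camera axes: x right, y down, z forward; pixel columns grow to the right and rows downward; lengths in mm; the calibration is good to about 2 mm. A picture is of the moment at which its call begins. There is no depth.
- robot.finish_job(): hands the job in; it is judged then, once.
Trained networks look in a picture, given as the dict that the camera call returned (one of the last four; its "shot" number tells which), for a name from the list of things; names that differ only in an ending like _2 or _b are one class to them, and where a whole thing is asked for, a point or a joint stands for the part that bears it (a point fixed in the world has none). Each returns a list of dicts, best first, with "confidence" (0 to 1); they miss things now and then, are a little off and sometimes report something else, mostly with a low value. They report only what shows in the picture. A call takes as long as a camera call. They do not tell look-alikes from the thing itself.
- nets.find_in(name, picture): "point" ([x, y, z] in mm, in world coordinates, good to about 4 mm: the middle of the surface that is visible of it).
- nets.cut_out(name, picture): "region" (480x640 bool, what is visible of it).
The state is a dict: "time": time; "joint_positions": joint angles; "qd": joint speeds; "joint_efforts": joint torques, N m; "tcp_pos": TCP position; "orientation": TCP orientation; "contact_force": force on the tool from outside, world axes, zero at the start; "wrist_torque": the same for the moment, N m; "opening": opening from 0.0 (shut) to 1.0 (fully open); "grasp_force": force on a finger pad.
Only numpy, scipy, OpenCV 4.12 (cv2) and the standard library are available. Lean on these libraries where they do the work, as an engineer would, in place of code of your own. Each camera call takes 0.05 s, during which the arm holds its last target. There are 200 camera calls.

## Working session

There is one attempt and no reset: what is moved stays moved. The work goes in short steps, Python scripts to look and compute and a tool call to move; the robot and the scene stay as the last step left them, time stands still between calls to the robot, and variables do not carry over. Pictures are saved under pics/ and viewed, at most 14 in all, crops included, and the job is handed in when it is done.

Besides the shell and the picture viewer there is one more tool, called in YAML: its name, and indented under it one key for each argument. send_rows: Moves the arm, as the interface text tells. Shifts and turns lie within -1 to 1; 1 stands for 120 mm of shift or pi rad of turn. Its arguments: {"type":"object","properties":{"moves":{"type":"array"},"jaw":{"type":"number"}},"required":["moves"]}

```bash
mkdir -p pics; ls; cat > h.py <<'E'
import numpy as np, cv2
from cell import telemetry, viewer, robot, nets
def save(s,f): cv2.imwrite('pics/'+f,cv2.cvtColor(s['pixels'],cv2.COLOR_RGB2BGR))
def ray(s,u,v,z):
    T=np.array(s['T']); d=T[:3,:3]@[(u-s['cx'])/s['fx'],(v-s['cy'])/s['fy'],1]
    return T[:3,3]+d*(z-T[2,3])/d[2]
def proj(s,p):
    T=np.array(s['T']); c=T[:3,:3].T@(np.array(p)-T[:3,3]); return c[0]/c[2]*s['fx']+s['cx'],c[1]/c[2]*s['fy']+s['cy']
E
python3 - <<'E'
from h import *
o=telemetry.get_obs(); print(o)
for n in ('top','side'):
    s=viewer.snapshot(n); save(s,n+'1.png'); print(n,np.round(s['T'],3).tolist(),s['fx'],s['cx'],s['cy'])
    for k in ['ring','tap_grip','pot','pot_grip','mat','plate','plate_knob','tin1','bottle1','paint1','tape','screwdriver']:
        print(k,[(np.round(d['point']).tolist(),round(d['confidence'],2)) for d in nets.find_in(k,s)])
E
```

```text
pics
{'time': 0.0, 'joint_positions': array([ 1.26539571e+00,  3.51242343e-01,  1.65239783e+00, -2.86289642e-05,
        1.13912423e+00, -8.46102612e-02]), 'qd': array([-8.46541944e-04, -1.50842338e-03, -7.95383941e-04,  8.20024163e-05,
       -1.24785454e-03,  9.50340731e-04]), 'joint_efforts': array([-3.72434501e-03, -5.06102800e+01, -2.91401035e+01, -2.44549228e-04,
        4.58889685e-03,  1.26487578e-06]), 'tcp_pos': array([120.32944005, 536.30509445, 199.56508734]), 'orientation': array([[-9.75727279e-01,  2.18988970e-01, -3.27514216e-04],
       [ 2.18989203e-01,  9.75726633e-01, -1.12533949e-03],
       [ 7.31274082e-05, -1.16974651e-03, -9.99999313e-01]]), 'contact_force': array([-0.25053646,  0.11614543, -0.1407446 ]), 'wrist_torque': array([ 0.01764785, -0.04113425,  0.0387641 ]), 'grasp_force': 0.0, 'opening': 0.9974628240811811}
top [[0.017, -0.997, 0.078, 452.394], [-1.0, -0.017, 0.005, 8.293], [-0.004, -0.078, -0.997, 1326.37], [0.0, 0.0, 0.0, 1.0]] 499.85778329457116 316.09191760602766 232.89614038714058
ring [([635.0, -17.0, 50.0], 0.62), ([435.0, -73.0, 47.0], 0.57)
[... 888 characters left out ...]

ring [([634.0, -33.0, 39.0], 0.78)]
tap_grip [([646.0, -160.0, 73.0], 0.51)]
pot [([644.0, -160.0, 70.0], 0.59), ([604.0, 9.0, 154.0], 0.57)]
pot_grip [([600.0, 8.0, 159.0], 0.68), ([439.0, -391.0, 9.0], 0.64), ([426.0, -212.0, 62.0], 0.6)]
mat [([484.0, 354.0, 8.0], 0.84), ([635.0, -32.0, 35.0], 0.55)]
plate [([441.0, -391.0, 8.0], 0.93)]
plate_knob [([442.0, -391.0, 10.0], 0.95)]
tin1 [([435.0, -88.0, 47.0], 0.77), ([628.0, -294.0, 46.0], 0.6)]
bottle1 [([423.0, -208.0, 60.0], 0.96), ([395.0, 166.0, 54.0], 0.87)]
paint1 [([631.0, 397.0, 69.0], 0.83), ([770.0, 107.0, 74.0], 0.81)]
tape [([294.0, 256.0, 18.0], 0.56), ([365.0, -256.0, 22.0], 0.47)]
screwdriver [([369.0, -259.0, 21.0], 0.61)]
```

View pics/top1.png

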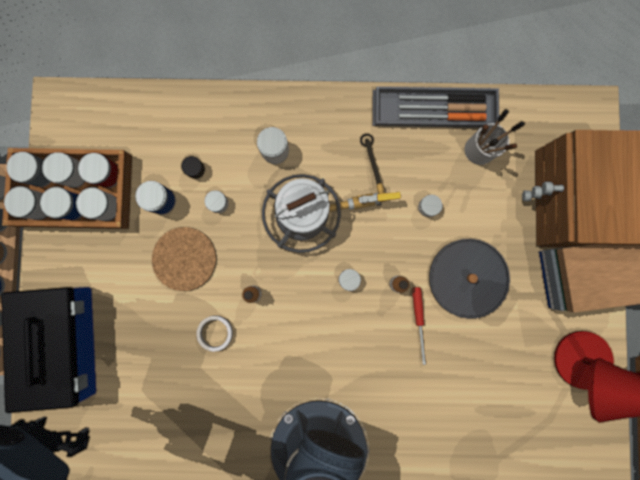

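View pics/side1.png

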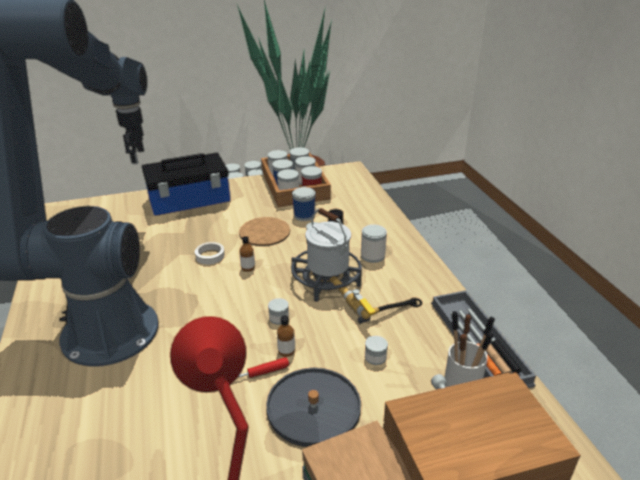

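The top view shows the pot on the ring at (302,207), the mat at (184,258) and the plate at (470,278). The tins are at (216,201), (431,206) and (349,280), with a black look-alike at (192,166). The tap sleeve is near (388,197), in line with the pipe. I'll zoom in on the ring.

```bash
python3 - <<'E'
from h import *
s=viewer.snapshot('top'); im=cv2.cvtColor(s['pixels'],cv2.COLOR_RGB2BGR)
cv2.imwrite('pics/c1.png',cv2.resize(im[150:270,250:410],None,fx=5,fy=5,interpolation=cv2.INTER_CUBIC))
hsv=cv2.cvtColor(im,cv2.COLOR_BGR2HSV)
m=cv2.inRange(hsv,(20,150,120),(32,255,255)); m[:, :340]=0; m[:,420:]=0; m[:170]=0;m[230:]=0
ys,xs=np.nonzero(m); print('yellow',len(xs),xs.mean(),ys.mean(),xs.min(),xs.max(),ys.min(),ys.max())
P=np.array([ray(s,x,y,70)[:2] for x,y in zip(xs,ys)]);c=P.mean(0);w,v=np.linalg.eigh(np.cov((P-c).T));print(c,v[:,1],np.sqrt(w)*3.46)
for k,z in (('mat',10),('plate',12),('tin1',48),('pot_grip',171),('tap_grip',70)):
    for d in nets.cut_out(k,s):
        ys,xs=np.nonzero(d['region']); 
        P=np.array([ray(s,x,y,z)[:2] for x,y in zip(xs,ys)]);c=P.mean(0);w,v=np.linalg.eigh(np.cov((P-c).T))
        print(k,round(d['confidence'],2),len(xs),c.round(1),v[:,1].round(3),(np.sqrt(w)*4).round(), np.round((P.min(0)+P.max(0))/2,1))
E
```

```text
yellow 146 387.67808219178085 196.02739726027397 378 399 193 200
[ 647.7579355  -165.29788356] [-0.107353    0.99422097] [17.4914705  54.71301521]
mat 0.63 3317 [483.1 362.7] [-1.     0.028] [171. 171.] [481.5 361.9]
mat 0.4 2707 [634.2 -19.9] [-0.522  0.853] [236. 468.] [665.7 -23.4]
mat 0.22 401 [ 633.8 -285.3] [-0.394  0.919] [54. 67.] [ 633.6 -285.9]
plate 0.93 5269 [ 445. -388.] [-0.017  1.   ] [212. 215.] [ 445.8 -387.2]
tin1 0.93 408 [630.1 273.2] [0.596 0.803] [54. 65.] [631.  272.9]
tin1 0.82 419 [ 629.2 -277.2] [-0.478  0.878] [55. 65.] [ 629.7 -277.4]
tin1 0.82 430 [720.5 337.1] [0.597 0.802] [55. 68.] [721.5 336.9]
tin1 0.79 365 [437.  -72.7] [0.048 0.999] [54. 56.] [436.5 -72.4]
tin1 0.72 2300 [625.4 -18.4] [-0.476  0.88 ] [226. 449.] [658.2 -21.2]
tin1 0.24 237 [ 649.  -150.7] [-0.126  0.992] [ 18. 123.] [ 649.6 -148.6]
pot_grip 0.95 2415 [607.2  46.6] [-0.922  0.387] [128. 132.] [606.9  46.5]
pot_grip 0.38 271 [401.3 159.3] [-0.328  0.945] [39. 47.] [401. 160.]
tap_grip 0.4 474 [ 355.4 -244.8] [-0.994 -0.106] [ 25. 190.] [ 327.8 -243.6]
```

View pics/c1.png

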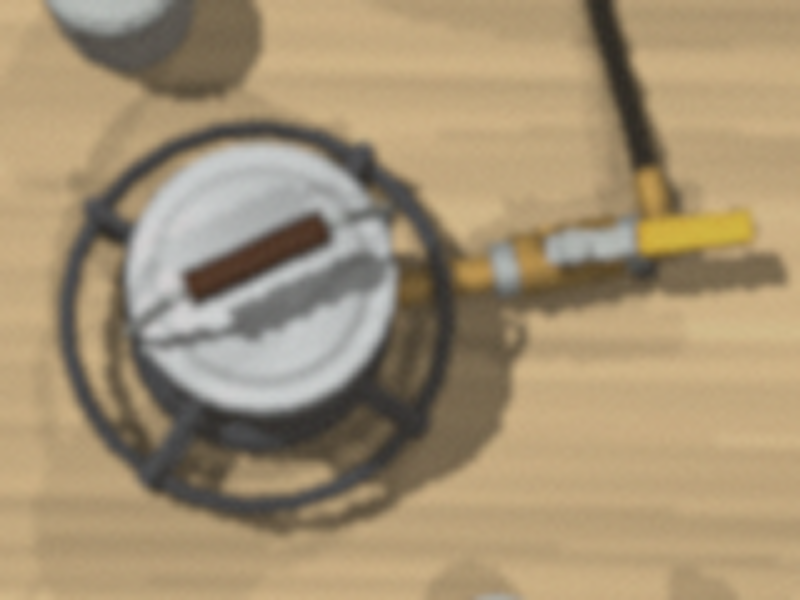

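```bash
python3 - <<'E'
from h import *
s=viewer.snapshot('top')
c=lambda x,y,z: ray(s,250+x/5,150+y/5,z).round(1)[:2]
for p in ((100,215),(360,160),(415,415),(155,475)): print(c(*p,58))
R=c(257,316,58);print('ring',R)
a,b=c(185,290,222),c(330,228,222); print('grip',(a+b)/2,b-a)
a,b=c(133,337,200),c(388,208,200); print('legs',(a+b)/2,b-a)
print('lid',c(261,276,171))
n=np.array([.107,-.994]); print(R+165*n,R+227*n)
print('sleeve ends',c(638,235,72),c(752,225,72))
s=viewer.snapshot('side'); im=cv2.cvtColor(s['pixels'],cv2.COLOR_RGB2BGR)
for k,z in (('plate_knob',40),('mat',10),('pot_grip',222)):
    for d in nets.cut_out(k,s)[:2]:
        ys,xs=np.nonzero(d['region']);print(k,d['confidence'],len(xs),ray(s,xs.mean(),ys.mean(),z).round(1),xs.mean(),ys.mean())
cv2.imwrite('pics/c2.png',cv2.resize(im[190:340,270:430],None,fx=4,fy=4,interpolation=cv2.INTER_CUBIC))
E
```

```text
[652.5 134.4]
[683.2   1.7]
[552.4 -28.4]
[519.6 103.2]
ring [601.7  53. ]
grip [607.95  47.4 ] [ 28.9 -64. ]
legs [604.95  46.65] [  60.9 -114.7]
lid [607.2  47.5]
[ 619.355 -111.01 ] [ 625.989 -172.638]
sleeve ends [ 644.5 -139.6] [ 650.6 -197.2]
plate_knob 0.91 5974 [ 435.1 -416.6   40. ] 312.2654837629729 405.8503515232675
plate_knob 0.6 414 [ 367.2 -280.1   40. ] 268.18599033816423 367.05555555555554
mat 0.84 1082 [482.3 350.9  10. ] 264.51940850277265 230.85397412199632
pot_grip 0.56 2291 [565.7 -96.9 222. ] 327.68659973810566 245.4967263203841
```

View pics/c2.png

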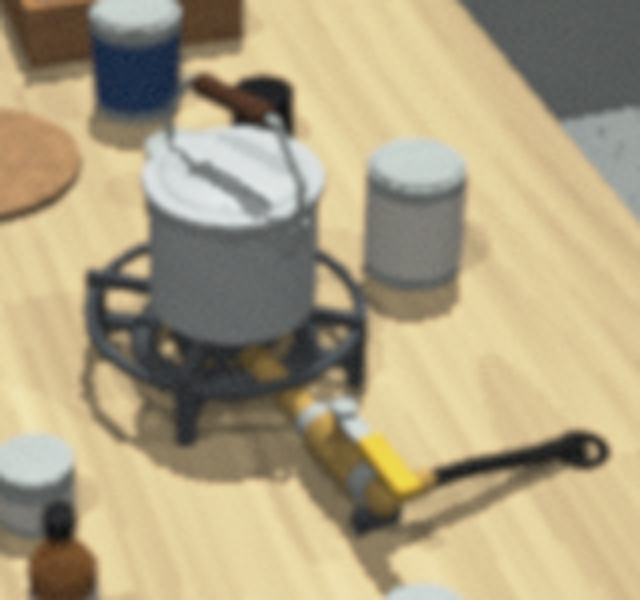

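```bash
cat >> h.py <<'E'
def psi(o): R=np.array(o['orientation']); return np.degrees(np.arctan2(R[1,1],R[0,1]))
def plan(wps,p=None,a=None,step=38.,turn=6.8):
    """wps: (x,y,z,psi deg[,step]); prints rows of send_rows in calls of 8"""
    o=telemetry.get_obs(); p=np.array(o['tcp_pos'] if p is None else p,float); a=psi(o) if a is None else a
    rows=[]
    for w in wps:
        d=np.array(w[:3],float)-p; da=(w[3]-a+180)%360-180; st=w[4] if len(w)>4 else step
        n=int(max(1,np.ceil(np.linalg.norm(d)/st),np.ceil(abs(da)/turn)))
        for i in range(n):
            t=np.radians(a); y=np.array([np.cos(t),np.sin(t),0]); x=np.array([-np.sin(t),np.cos(t),0])
            e=d/n; r=np.round([e@x/120,e@y/120,-e[2]/120,-da/n/180],3); rows.append(r)
            p=p+120*(r[0]*x+r[1]*y)-[0,0,120*r[2]]; a=a-180*r[3]
        rows.append(None)
    out=[];k=0
    for r in rows:
        if r is None: print('  --',end=''); continue
        if k%8==0: print()
        print(','.join('%g'%v for v in r+0.),end=', '); k+=1
    print('\nend',p.round(1),round(a,1))
def st():
    o=telemetry.get_obs(); print(round(o['time'],2),o['tcp_pos'].round(1),round(psi(o),1),'F',o['contact_force'].round(1),round(o['opening'],2),round(o['grasp_force'],1))
E
python3 -c "
from h import *
plan([(120,536,300,77.3),(680,-164,300,97),(680,-164,120,97),(680,-164,56,97,20)])"
```

```text
0.001,-0.002,-0.277,0, 0.001,-0.002,-0.277,0, 0.001,-0.002,-0.277,0,   ---0.243,-0.195,0,-0.005, -0.24,-0.198,0,-0.005, -0.237,-0.202,0,-0.005, -0.234,-0.206,0,-0.005, -0.23,-0.209,0,-0.005, 
-0.227,-0.213,0,-0.005, -0.224,-0.217,0,-0.005, -0.22,-0.22,0,-0.005, -0.217,-0.224,0,-0.005, -0.213,-0.227,0,-0.005, -0.21,-0.23,0,-0.005, -0.206,-0.233,0,-0.005, -0.202,-0.237,0,-0.005, 
-0.198,-0.24,0,-0.005, -0.195,-0.243,0,-0.005, -0.191,-0.246,0,-0.005, -0.187,-0.249,0,-0.005, -0.183,-0.252,0,-0.005, -0.179,-0.255,0,-0.005, -0.175,-0.257,0,-0.005, -0.171,-0.26,0,-0.005, 
-0.167,-0.263,0,-0.005, -0.163,-0.265,0,-0.005, -0.159,-0.268,0,-0.005,   --0,0,0.3,0.002, 0,0,0.3,0.002, 0,0,0.3,0.002, 0,0,0.3,0.002, 0,0,0.3,0.002,   --
0.001,0,0.133,0, 0.001,0,0.133,0, 0.001,0,0.133,0, 0.001,0,0.133,0,   --
end [ 679.8 -164.1   56. ] 97.2
```

send_rows:
  moves: [0,0,-0.28,0,0,0,-0.28,0,0,0,-0.28,0,0,0,0,-0.037,0,0,0,-0.037,0,0,0,-0.037]
  jaw: -1

```text
time: 2.35
tcp_pos: [120.5, 536.7, 301.5]
orientation: [[-0.991, -0.133, 0.0], [-0.133, 0.991, 0.001], [-0.0, 0.001, -1.0]]
contact_force: [0.8, -0.1, 0.2]
opening: 0.145
grasp_force: 0.0
```

send_rows:
  moves: [-0.162,-0.266,0,0,-0.162,-0.266,0,0,-0.162,-0.266,0,0,-0.162,-0.266,0,0,-0.162,-0.266,0,0,-0.162,-0.266,0,0,-0.162,-0.266,0,0,-0.162,-0.266,0,0]

```text
time: 3.02
tcp_pos: [308.0, 301.6, 301.1]
orientation: [[-0.992, -0.128, 0.0], [-0.128, 0.992, 0.0], [-0.0, 0.0, -1.0]]
contact_force: [0.3, 1.5, 0.2]
opening: -0.001
grasp_force: 0.0
```

send_rows:
  moves: [-0.162,-0.266,0,0,-0.162,-0.266,0,0,-0.162,-0.266,0,0,-0.162,-0.266,0,0,-0.162,-0.266,0,0,-0.162,-0.266,0,0,-0.162,-0.266,0,0,-0.162,-0.266,0,0]

```text
time: 3.68
tcp_pos: [495.0, 68.0, 301.0]
orientation: [[-0.992, -0.127, 0.0], [-0.127, 0.992, 0.0], [-0.0, 0.0, -1.0]]
contact_force: [0.8, 0.4, 0.2]
opening: 0.003
grasp_force: 0.0
```

send_rows:
  moves: [-0.162,-0.266,0,0,-0.162,-0.266,0,0,-0.162,-0.266,0,0,-0.162,-0.266,0,0,-0.162,-0.266,0,0,-0.162,-0.266,0,0,-0.162,-0.266,0,0,-0.162,-0.266,0,0]

```text
time: 4.35
tcp_pos: [681.7, -165.3, 300.7]
orientation: [[-0.992, -0.127, -0.0], [-0.127, 0.992, 0.0], [0.0, 0.0, -1.0]]
contact_force: [0.4, 1.5, -0.1]
opening: 0.005
grasp_force: 0.0
```

send_rows:
  moves: [0,0,0,0,0,0,0,0,0,0,0,0]

```text
time: 4.6
tcp_pos: [680.6, -163.3, 300.6]
orientation: [[-0.992, -0.128, -0.001], [-0.128, 0.992, 0.0], [0.001, 0.001, -1.0]]
contact_force: [-0.7, 0.7, 0.1]
opening: -0.004
grasp_force: 0.0
```

send_rows:
  moves: [0,0,0.3,0,0,0,0.3,0,0,0,0.3,0,0,0,0.3,0,0,0,0.3,0,0,0,0.3,0,0,0,0.12,0,0,0,0.12,0]

```text
time: 5.27
tcp_pos: [680.5, -162.6, 55.6]
orientation: [[-0.992, -0.129, -0.001], [-0.129, 0.992, 0.0], [0.001, 0.0, -1.0]]
contact_force: [-0.7, -0.0, 1.5]
opening: 0.001
grasp_force: 0.0
```

send_rows:
  moves: [0.04,0,0,0,0.04,0,0,0,0,0,0,0]

```text
time: 5.52
tcp_pos: [671.6, -165.2, 58.5]
orientation: [[-0.992, -0.128, 0.003], [-0.128, 0.992, -0.001], [-0.002, -0.001, -1.0]]
contact_force: [-0.1, 0.4, 0.2]
opening: -0.0
grasp_force: 0.0
```

send_rows:
  moves: [0.055,-0.015,0,0.033,0.055,-0.015,0,0.033,0.055,-0.015,0,0.033,0.055,-0.015,0,0.033,0.055,-0.015,0,0.033,0.055,-0.015,0,0.033]

```text
time: 6.02
tcp_pos: [632.0, -170.8, 58.3]
orientation: [[-0.878, 0.479, 0.003], [0.479, 0.878, -0.001], [-0.003, 0.001, -1.0]]
contact_force: [-0.4, 0.1, -0.2]
opening: -0.003
grasp_force: 0.0
```

```bash
python3 - <<'E'
from h import *
st()
s=viewer.snapshot('side'); im=cv2.cvtColor(s['pixels'],cv2.COLOR_RGB2BGR)
cv2.imwrite('pics/c3.png',cv2.resize(im[190:340,270:430],None,fx=4,fy=4,interpolation=cv2.INTER_CUBIC))
E
```

```text
6.02 [ 632.  -170.8   58.3] 61.4 F [-0.4  0.1 -0.2] -0.0 0.0
```

View pics/c3.png

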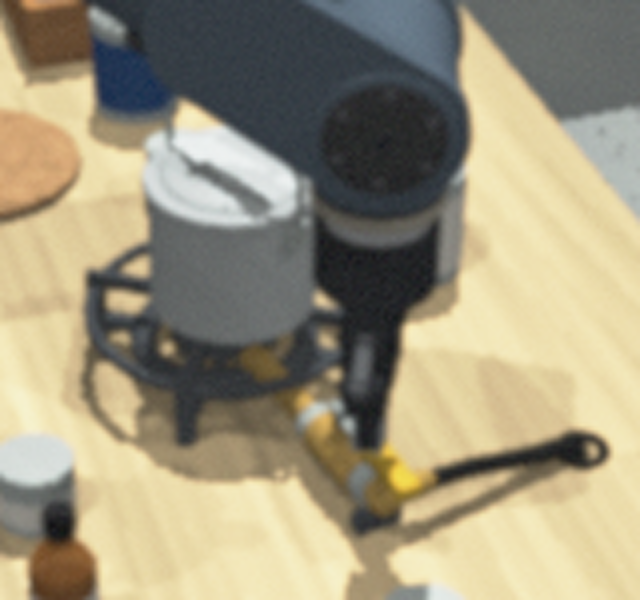

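```bash
python3 - <<'E'
from h import *
st()
s=viewer.snapshot('side')
f=lambda p:[round(float(v),1) for v in ((proj(s,p)[0]-270)*4,(proj(s,p)[1]-190)*4)]
print('tip',f([632,-171,58]),'axis',f([640,-107.5,66]),'sleeve ends old',f([643.8,-137.3,70]),f([651.6,-198.8,70]))
for z in (43,57,66): print(z,ray(s,270+345/4,190+405/4,z),ray(s,270+420/4,190+490/4,z))
n=np.array([.23,-.973])
for k in (105,165,195,257): 
  q=np.array([601.7,53])+k*n; print(k,f([*q,30]),f([*q,66]))
t=viewer.snapshot('top'); save(t,'top2.png')
cv2.imwrite('pics/c4.png',cv2.resize(cv2.imread('pics/top2.png')[150:270,280:440],None,fx=4,fy=4))
E
```

```text
6.07 [ 630.9 -170.6   58.2] 61.0 F [0.6 0.  0.3] 0.0 0.0
tip [363.8, 480.8] axis [343.3, 409.0] sleeve ends old [364.1, 430.7] [409.0, 488.1]
43 [652.64668033 -76.67966555  43.        ] [ 670.01098718 -173.36707269   43.        ]
57 [646.46651397 -93.20064174  57.        ] [ 663.56972426 -188.43421894   57.        ]
66 [ 642.49354989 -103.8212693    66.        ] [ 659.42891239 -198.12024153   66.        ]
105 [294.5, 402.8] [295.3, 361.2]
165 [341.3, 451.3] [342.8, 409.1]
195 [365.7, 476.7] [367.6, 434.2]
257 [418.8, 531.6] [421.5, 488.5]
```

View pics/c4.png

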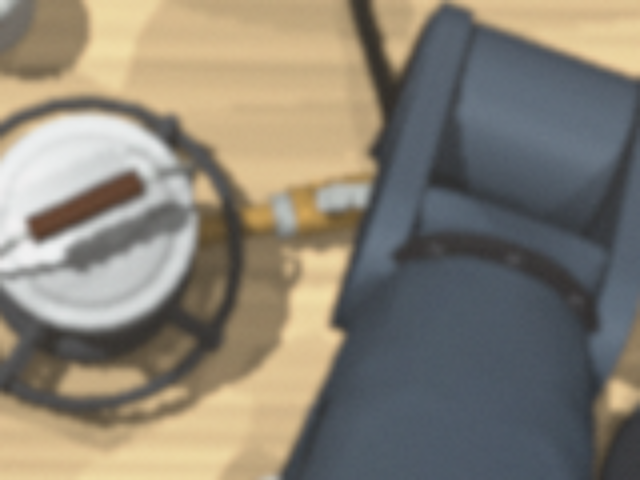

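```bash
python3 - <<'E'
from h import *
s=viewer.snapshot('side'); save(s,'side3.png')
for f in ('side1','side3'):
    im=cv2.imread('pics/%s.png'%f)[284:322,346:386]; h=cv2.cvtColor(im,cv2.COLOR_BGR2HSV).astype(int)
    print(f)
    for r in h: print(''.join('#' if 18<=p[0]<=33 and p[1]>190 and p[2]>190 else 'o' if 10<p[0]<33 and p[1]>140 else 'B' if p[2]<75 else 's' if p[1]<60 else '.' for p in r))
E
```

```text
side1
BBB........BBBs.........................
B..........BBBs.........................
............BB..........................
........................................
..........ss............................
.......ssssss...........................
...sssssssssss..........................
..ssssssssssss..........................
ssssssssssssss..........................
ssss....ssssss..........................
sss.....sssssss.........................
ss......ssssssss........................
s..oo....ssssssss.......................
....o.o..ssssssss.......................
..o.......ssssss........................
........o..sss...ooo....................
..............ooooooo...................
...o.........oooooooo...................
............oooooooooo..................
....o.oo..o..oooooooooo.................
..............oooooooooo................
................ooooooooo...............
.............sss.oooooooo.............BB
............sssss.oooooooo........sBBBBB
............sssss.oooooooooo......BBBBBB
...........ssssss..ooooooooooo....BBBB..
...........sssss...ooooooooo
[... 1327 characters left out ...]
...
.................oooooooo...............
.............sss..ooooooo.............BB
........o...sssss.oooooooo.........BBBBB
............ssssss.ooooooooo......BBBBBB
...........ssssss..ooooooooooo....BBBB..
...........sssss...oooooooooooo...B.....
...........sssss....oooooooooo..........
...........ssss.....oooooooooo..........
...........ssss......ooooooo............
............sss......ooooo..............
.............ss........o................
.............ss.........................
.............sBB........................
............sBBBB.......................
s...........BBBBBBBBBBBs................
ss.........sBBBBBBBBBBs.................
............BBBBBBBsss..................
```

```bash
python3 - <<'E'
from h import *
im=cv2.imread('pics/side3.png')[250:325,330:400]
cv2.imwrite('pics/c5.png',cv2.resize(im,None,fx=8,fy=8,interpolation=cv2.INTER_LANCZOS4))
s=viewer.snapshot('side')
for z in (58,66,75,85): print(z,ray(s,361.5,302.5,z).round(1))
for p in ([632,-171,58],[632,-171,131],[632,-171,200]): print(np.round(proj(s,p),1))
E
```

```text
58 [ 643.7 -142.5   58. ]
66 [ 640.1 -151.5   66. ]
75 [ 636.2 -161.7   75. ]
85 [ 631.8 -172.9   85. ]
[361.  310.2]
[361.9 287.6]
[362.9 265. ]
```

View pics/c5.png

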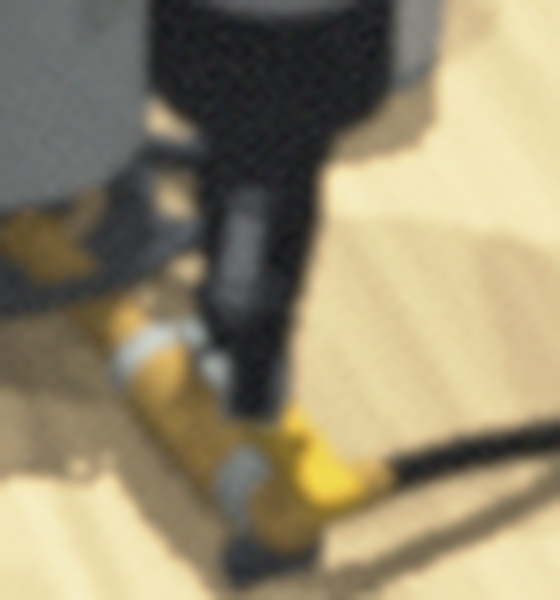

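```bash
python3 - <<'E'
from h import *
st()
s=viewer.snapshot('side')
for p in ([120.4,536.6,200],[120.4,536.6,213],[120.4,536.6,273]): print(np.round(proj(s,p),1))
im=cv2.imread('pics/side1.png')[60:175,95:165]
for r in im[::2]: print(''.join('B' if p.max()<70 else '.' for p in r))
E
```

```text
6.27 [ 632.2 -170.6   57.3] 61.9 F [-0.1 -0.1  0.7] -0.0 0.0
[140.  169.4]
[139.3 165.7]
[135.7 148.5]
BBBBBBBBBBBBBBBBBBBBBBB.......BBBBBBBB................................
BBBBBBBBBBBBBBBBBBBBBBB......BBBBBBBBBBBBBBB..........................
BBBBBBBBBBBBBBBBBBBBBBBB.....BBBBBBBBBBBBBBBB.........................
BBBBBBBBBBBBBBBBBBBBBBBBB....BBBBBBBBBBBBBBB..BB......................
BBBBBBBBBBBBBBBBBBBBBBBBBBBBBBBBBBBBBBBBBB...BBBB.....................
BBBBBBBBBBBBBBBBBBBBBBBBBBBBBBBBBBBBBBBBBBBBBBBBBB....................
BBBBBBBBBBBBBBBBBBBBBBBBBBBBBBBBBBBBBBBBBBBBBBBBBBB...................
BBBBBBBBBBBBBBBBBBBBBBBBBBBBBBBBBBBBBBBBBBBBBBBBBBB...................
BBBBBBBBBBBBBBBBBBBBBBBBBBBBBBBBBBBBBBBBBBBBBBBBBBB...................
BBBBBBBBBBBBBBBBBBBBBBBBBBBBBBBBBBBBBBBBBBBBBBBBBBBB..................
BBBBBBBBBBBBBBBBBBBBBBBBBBBBBBBBBBBBBBBBBBBBBBBBBBBB..................
BBBBBBBBBBBBBBBBBBBBBBBBBBBBBBBBBBBBBBBBBBBBBBBBBBBB..................
BBBBBBBBBBBBBBBBBBBBBBBBBBBBBBBBBBBBBBBBBBBBBBBBBBBB..................
BBBBBBBBBBBBBBBBBBBBBBBBBBBBBBBBBBBBBBBBBBBBBBBBBBBB..................
BBB
[... 2420 characters left out ...]
...........................BBBBB.............................
....................................BBBBB.............................
.....................................BBBBB..........................BB
.....................................BBBBB.......................BBBBB
....................................................BBBBBBBBBBBBBBBBBB
...............................................BBBBBBBBBBBBBBBBBBBBBBB
................................................BBBBBBBBBBBBBBBBBBBBBB
................................................BBBBBBBBBBBBBBBBBBBBBB
................................................BBBBBBBBBBBBBBBBBBBBBB
.................................................BBBBBBBBBBBBBBBBBBBBB
```

```bash
python3 - <<'E'
from h import *
st()
plan([(632,-171,85,97),(680,-225,85,97),(680,-225,45,97,20)])
E
```

```text
6.32 [ 632.1 -170.5   56.9] 61.8 F [-0.4  0.2 -0.3] 0.0 0.0

0,-0.001,-0.039,-0.033, 0,-0.001,-0.039,-0.033, 0,-0.001,-0.039,-0.033, 0,-0.001,-0.039,-0.033, 0,-0.001,-0.039,-0.033, 0,-0.001,-0.039,-0.033,   ---0.169,-0.248,0,0.001, -0.17,-0.248,0,0.001,   --
0,0,0.111,0, 0,0,0.111,0, 0,0,0.111,0,   --
end [ 679.9 -225.    45.1] 97.1
```

send_rows:
  moves: [0,0,-0.04,-0.033,0,0,-0.04,-0.033,0,0,-0.04,-0.033,0,0,-0.04,-0.033,0,0,-0.04,-0.033,0,0,-0.04,-0.033,-0.17,-0.248,0,0,-0.17,-0.248,0,0]

```text
time: 6.98
tcp_pos: [680.1, -223.9, 85.9]
orientation: [[-0.991, -0.132, 0.0], [-0.132, 0.991, -0.0], [-0.0, -0.0, -1.0]]
contact_force: [0.2, -0.6, 0.4]
opening: 0.001
grasp_force: 0.0
```

send_rows:
  moves: [0,0,0.11,0,0,0,0.11,0,0,0,0.11,0,0,0,0,0,0,0,0,0,0,0,0,0]

```text
time: 7.48
tcp_pos: [679.4, -223.7, 45.8]
orientation: [[-0.992, -0.128, 0.0], [-0.128, 0.992, -0.0], [-0.0, -0.0, -1.0]]
contact_force: [0.6, -0.3, 0.0]
opening: -0.003
grasp_force: 0.0
```

```bash
python3 - <<'E'
from h import *
st()
s=viewer.snapshot('side'); save(s,'side4.png')
o=telemetry.get_obs()['tcp_pos']; print(np.round(proj(s,o),1),np.round(proj(s,o+[0,0,25]),1))
im=s['pixels'][275:345,355:405]
for i,r in enumerate(im): print(275+i,''.join('B' if p.max()<75 else 'y' if int(p[0])-int(p[2])>90 else '.' for p in r))
E
```

```text
7.48 [ 679.4 -223.7   45.8] 97.4 F [ 0.6 -0.3  0. ] -0.0 0.0
[385.9 323.5] [386.5 315.9]
275 ....B..............BBBBBBBBBBBBBBBBBBBBBBBBBBBBBBB
276 ...BB..............BBBBBBBBBBBBBBBBBBBBBBBBBBBBBB.
277 ..BBB...............BBBBBBBBBBBBBBBBBBBBBBBBBBBB..
278 .BBBB...............BB.BBBBBBBBBBBBBBBBBBBBBBBB...
279 BBBBB...............BBBBBBBBBBBBBBBBBBBBBBBBBBB...
280 BBBBB...............BBBBBBBBBBBBBBBBBBBBBBBBBB....
281 .BBBB................BBBBBBBBBBBBBBBBBBBBBBBB.....
282 ..BBB................BBBBBBBBBBBBBBBBBBBBBBBB.....
283 ..BBB................BBBBBBBBBBBBBBBBBBBBBBBB.....
284 ..BBB................BBBBBBBBBBBBBBBBBBBBBBBB.....
285 ..BBB.................BBBBBBBBBBBBBBBBBBBBBBB.....
286 ...B..................BBBBBBBBBBBBBBBBBBBBBBB.....
287 ......................BBBBBBBBBBBBBBBBBBBBBBBB....
288 .......................BBBBBBBBBBBBBBBBBBBBBBB....
289 .......................BBBBBBBBBBBBBBBBBBBBBB.....
290 .......................BBBBBBBBBBBBBBBBBBBB.B.....
291 .......................BBBBBBBBBBBBBBBBBBBB.......
292 ........................BBBBBBBBBBBBBBBBBBB.......
293 .................
[... 2138 characters left out ...]
........................................
333 ..................................................
334 ..................................................
335 ..................................................
336 ..................................................
337 ..................................................
338 ..................................................
339 ..................................................
340 ..................................................
341 ..................................................
342 ..................................................
343 ..................................................
344 ..................................................
```

send_rows:
  moves: [0,0,0.08,0,0,0,0.08,0,0,0,0.04,0,0,0,0,0,0,0,0,0]

```text
time: 7.95
tcp_pos: [679.1, -224.0, 20.7]
orientation: [[-0.992, -0.128, -0.001], [-0.128, 0.992, 0.0], [0.001, 0.0, -1.0]]
contact_force: [-0.7, 0.3, -0.8]
opening: -0.001
grasp_force: 0.0
```

send_rows:
  moves: [0,0,0.04,0,0,0,0.03,0,0,0,0,0]

```text
time: 8.2
tcp_pos: [679.0, -224.0, 12.0]
orientation: [[-0.992, -0.128, -0.001], [-0.128, 0.992, 0.0], [0.001, 0.001, -1.0]]
contact_force: [-0.3, 0.1, 0.4]
opening: -0.006
grasp_force: 0.0
```

send_rows:
  moves: [0,0,0.02,0,0,0,0.02,0,0,0,0,0]

```text
time: 8.45
tcp_pos: [679.2, -224.1, 7.6]
orientation: [[-0.992, -0.128, -0.001], [-0.128, 0.992, 0.0], [0.001, 0.0, -1.0]]
contact_force: [-0.1, 0.1, -1.0]
opening: -0.001
grasp_force: 0.0
```

send_rows:
  moves: [0,0,0.02,0,0,0,0.02,0,0,0,0,0]

```text
time: 8.7
tcp_pos: [679.2, -224.0, 2.7]
orientation: [[-0.992, -0.128, -0.001], [-0.128, 0.992, 0.0], [0.001, 0.0, -1.0]]
contact_force: [-0.7, 0.7, -0.9]
opening: 0.001
grasp_force: 0.0
```

send_rows:
  moves: [0,0,0.02,0,0,0,0.02,0,0,0,0,0]

```text
time: 8.95
tcp_pos: [679.1, -224.0, -2.1]
orientation: [[-0.992, -0.128, -0.001], [-0.128, 0.992, 0.0], [0.001, 0.0, -1.0]]
contact_force: [0.4, 0.5, 0.2]
opening: 0.003
grasp_force: 0.0
```

send_rows:
  moves: [0,0,0.02,0,0,0,0.02,0,0,0,0,0]

```text
time: 9.2
tcp_pos: [679.1, -224.0, -6.9]
orientation: [[-0.992, -0.128, -0.001], [-0.128, 0.992, 0.0], [0.001, 0.0, -1.0]]
contact_force: [0.1, 0.4, -0.1]
opening: -0.001
grasp_force: 0.0
```

```bash
python3 - <<'E'
from h import *
st()
s=viewer.snapshot('side'); save(s,'side5.png')
o=telemetry.get_obs()['tcp_pos']; print(np.round(proj(s,o),1),np.round(proj(s,o+[0,0,25]),1))
im=s['pixels'][308:345,355:405]
for i,r in enumerate(im): print(308+i,''.join('B' if p.max()<75 else 'y' if int(p[0])-int(p[2])>90 else '.' for p in r))
E
```

```text
9.2 [ 679.1 -224.    -6.9] 97.3 F [ 0.1  0.4 -0.1] -0.0 0.0
[384.5 339.1] [385.1 331.9]
308 ..........yyyyyyyyyyy.BBBBBBBBBBBBBBBBBBBB.B......
309 ..........yyyyyyyyyyy.BBBBBBBBBBBBBBBBBBB.........
310 ...........yyyyyyyyy..BBBBBBBBBBBBBBBBBBB.........
311 ............yyyyyyyy...BBBBBBBBBBBBBBBBBB.........
312 ............yyyyyyy......BBBBBBBBBBBBBBBBB........
313 .............yyyyy........BBBBBBBBBBBBBBBB........
314 ..........................BBBBBBBBBBBBBBBB........
315 ..........................BBBBBBBBBBBBBBBBB.......
316 ..........................BBBBBBBBBBBBBBBBBB...B..
317 .....BB...................BBBBBBBBBBBBBBBBBB..BBB.
318 ....BBBB...................BBBBBBBBBBBBBBBBB..BB..
319 ...BBBBBBBBBBB.............BBBBBBBBBBBBBBBBBBB....
320 ...BBBBBBBBBBB..............BBBBBBBBBBBBBBBBB.....
321 ...BBBBBBB..................BBBBBBBBBBBBBBB.......
322 ....BBB.....................BBBBBBBBBBBBB.........
323 ..............................BBBBBBB.............
324 ..............................BBBBBB..............
325 ..............................BBBBBB..............
326 ..................
[... 322 characters left out ...]
........................................
333 ..................................................
334 ..................................................
335 ..................................................
336 ..................................................
337 ..................................................
338 ..................................................
339 ..................................................
340 ..................................................
341 ..................................................
342 ..................................................
343 ..................................................
344 ..................................................
```

send_rows:
  moves: [0,0,0.04,0,0,0,0.04,0,0,0,0,0]

```text
time: 9.5
tcp_pos: [678.8, -223.9, -17.2]
orientation: [[-0.992, -0.128, -0.002], [-0.128, 0.992, 0.001], [0.001, 0.001, -1.0]]
contact_force: [0.2, -0.5, -1.1]
opening: 0.001
grasp_force: 0.0
```

send_rows:
  moves: [0,0,0.02,0,0,0,0,0,0,0,0,0]

```text
time: 9.75
tcp_pos: [679.4, -224.1, -18.4]
orientation: [[-0.992, -0.128, -0.0], [-0.128, 0.992, 0.0], [0.0, 0.0, -1.0]]
contact_force: [-0.2, -0.7, 0.6]
opening: 0.002
grasp_force: 0.0
```

send_rows:
  moves: [0,0,0.02,0,0,0,0,0,0,0,0,0]

```text
time: 10.0
tcp_pos: [679.3, -224.1, -20.8]
orientation: [[-0.992, -0.128, -0.0], [-0.128, 0.992, 0.0], [0.0, 0.0, -1.0]]
contact_force: [0.5, -0.7, -0.2]
opening: -0.001
grasp_force: 0.0
```

send_rows:
  moves: [0,0,0.02,0,0,0,0,0,0,0,0,0]

```text
time: 10.25
tcp_pos: [679.3, -224.2, -23.3]
orientation: [[-0.992, -0.128, -0.0], [-0.128, 0.992, 0.0], [0.0, 0.0, -1.0]]
contact_force: [-0.2, 0.2, -0.1]
opening: -0.002
grasp_force: 0.0
```

send_rows:
  moves: [0,0,0.015,0,0,0,0,0,0,0,0,0]

```text
time: 10.5
tcp_pos: [679.3, -224.1, -25.0]
orientation: [[-0.992, -0.128, -0.0], [-0.128, 0.992, 0.0], [0.0, 0.0, -1.0]]
contact_force: [0.0, 0.0, -0.9]
opening: -0.0
grasp_force: 0.0
```

send_rows:
  moves: [0,0,0.015,0,0,0,0,0,0,0,0,0]

```text
time: 10.75
tcp_pos: [679.3, -224.1, -26.9]
orientation: [[-0.992, -0.128, -0.0], [-0.128, 0.992, 0.0], [0.0, 0.0, -1.0]]
contact_force: [0.0, 0.7, 0.3]
opening: 0.001
grasp_force: 0.0
```

send_rows:
  moves: [0,0,0.015,0,0,0,0,0,0,0,0,0]

```text
time: 11.0
tcp_pos: [679.3, -224.1, -28.6]
orientation: [[-0.992, -0.128, -0.0], [-0.128, 0.992, 0.0], [0.0, 0.0, -1.0]]
contact_force: [0.7, -0.0, 0.0]
opening: -0.001
grasp_force: 0.0
```

send_rows:
  moves: [0,0,0.015,0,0,0,0,0,0,0,0,0]

```text
time: 11.25
tcp_pos: [679.3, -224.1, -30.4]
orientation: [[-0.992, -0.128, -0.0], [-0.128, 0.992, 0.0], [0.0, 0.0, -1.0]]
contact_force: [0.3, -0.3, -0.4]
opening: -0.003
grasp_force: 0.0
```

send_rows:
  moves: [0,0,0.015,0,0,0,0,0,0,0,0,0]

```text
time: 11.5
tcp_pos: [679.7, -224.2, -31.1]
orientation: [[-0.992, -0.128, 0.0], [-0.128, 0.992, -0.0], [-0.0, -0.0, -1.0]]
contact_force: [-2.8, 1.8, 7.9]
opening: 0.002
grasp_force: 4.2
```

```bash
python3 - <<'E'
from h import *
st(); o=telemetry.get_obs(); print(o['joint_positions'].round(4))
s=viewer.snapshot('side'); save(s,'side6.png')
o=o['tcp_pos']; print(np.round(proj(s,o),1),np.round(proj(s,o+[0,0,30]),1))
im=s['pixels'][322:350,355:405]
for i,r in enumerate(im): print(322+i,''.join('B' if p.max()<75 else 'y' if int(p[0])-int(p[2])>90 else 'd' if p.max()<150 else '.' for p in r))
E
```

```text
11.5 [ 679.7 -224.2  -31.1] 97.3 F [-2.8  1.8  7.9] 0.0 4.2
[-3.8370e-01  9.1200e-01  1.2924e+00 -1.0000e-04  9.3670e-01 -2.0824e+00]
[384.2 346.1] [384.9 337.5]
322 .dddBBBdddddddddddddddddddBBBBBBBBBBBBBBBBdddd....
323 ..dddddddddddddddddddd...dBBBBBBBBBBBBBBBBdddddd..
324 ...ddddd.........dd......dBBBBBBBBBBBBBBBBBdddBBd.
325 ....dddddd................dBBBBBBBBBBBBBBBBdddBBd.
326 ....dddddddd..............dBBBBBBBBBBBBBBBBBBBBdd.
327 ........dddd...............dBBBBBBBBBBBBBBBBBddd..
328 ......d..dd................dBBBBBBBBBBBBBBBddd....
329 .....dddddd................dBBBBBBBBBBBBBddd......
330 ......ddddd................dBBBBBBBBBBBdd.........
331 .......dddd...............ddddBBBBBBddd...........
332 .......ddddd..............ddddBBBBBdd.............
333 ........dddd..............ddddBBBBBd..............
334 .........dddd........d...dddddBBBBBd..............
335 ..........dddd....ddddddddddddBBBBBd..............
336 ..........ddddddddddddddddddddBBBBBd..............
337 ...........dddddddddddddddddddBBBBdd..............
338 ............dddddddddddddddddddBBdd...............
339 ............ddddddddddddddddddddddd...............
340 ............dddddddddddddddddddddd................
341 ............dddddddddddddddddddddd................
342 ............ddddddddddddddddddddd.................
343 ...........dddddddddddddddddddddd.................
344 ...........dddddddddddddddddddddd.................
345 ...........dddddddddddddddddddddd.................
346 ...........dddddddddddddddddddddd.................
347 ...........ddddddddddddddddddddddd................
348 ...........ddddddddddddddddddddddd................
349 ...........ddddddddddddddddddddddddd..............
```

```bash
sed -i "s/^def psi/ZO=np.array([0,0,30.5])  # true shut-tip height above reported TCP\ndef psi/; s/p=np.array(o\['tcp_pos'\] if p is None else p,float)/p=np.array(o['tcp_pos']+ZO if p is None else p,float)/; s/o\['tcp_pos'\].round(1),round(psi/(o['tcp_pos']+ZO).round(1),round(psi/" h.py
python3 -c "
from h import *
st();plan([(680,-224,100,97.3),(688,-163,100,97.3),(688,-163,54,97.3)])"
```

```text
11.55 [ 6.796e+02 -2.242e+02 -6.000e-01] 97.3 F [-3.3  1.1  8.6] 0.0 4.2

-0.001,0.001,-0.279,0, -0.001,0.001,-0.279,0, -0.001,0.001,-0.279,0,   ---0.066,0.247,-0.001,0, -0.066,0.247,-0.001,0,   --0,0,0.192,0, 0,0,0.192,0,   --
end [ 688.1 -163.    54. ] 97.3
```

send_rows:
  moves: [0,0,-0.28,0,0,0,-0.28,0,0,0,-0.28,0,-0.066,0.247,0,0,-0.066,0.247,0,0,0,0,0.19,0,0,0,0.19,0,0,0,0,0]

```text
time: 12.22
tcp_pos: [685.2, -162.0, 18.8]
orientation: [[-0.992, -0.128, -0.006], [-0.128, 0.992, 0.002], [0.006, 0.003, -1.0]]
contact_force: [-0.1, 0.4, -2.1]
opening: -0.001
grasp_force: 0.0
```

send_rows:
  moves: [0.06,0,0,0,0.07,0,0,0,0.055,-0.015,0,0.033,0.055,-0.015,0,0.033,0.055,-0.015,0,0.033]

```text
time: 12.63
tcp_pos: [653.0, -172.3, 25.0]
orientation: [[-0.982, 0.188, 0.003], [0.188, 0.982, -0.001], [-0.003, -0.0, -1.0]]
contact_force: [3.3, -0.8, -2.4]
opening: -0.005
grasp_force: 1.5
```

```bash
python3 - <<'E'
from h import *
st()
s=viewer.snapshot('side'); save(s,'side7.png')
im=s['pixels'][275:325,335:405]
for i,r in enumerate(im): print(275+i,''.join('B' if p.max()<75 else 'y' if int(p[0])-int(p[2])>90 else 'd' if p.max()<150 else '.' for p in r))
E
```

```text
12.63 [ 653.  -172.3   55.5] 79.2 F [ 3.3 -0.8 -2.4] -0.01 1.5
275 ddBBddddBBBBBdd....dddddBBBBBBBBBBBBBBBBBBBBBBdd......................
276 dBBBddddBBBBBddd...ddddBBBBBBBBBBBBBBBBBBBBBBdd.......................
277 ddddddddBBBBBBddddddddBBBBBBBBBBBBBBBBBBBBBBd.........................
278 dddddddBBBBBBBdddddddBBBBBdddBBBBBBBBBBBBBBdd.........................
279 ddddddBBBBBBBBBdddddBBBBBBdddBBBBBBBBBBBBBBBd.........................
280 dddddBBBBBBBBBdddddBBBBBBdd.dBBBBBBBBBBBBBBBd.........................
281 ddddddBBBBBBBBdddddddBBBBdd.dBBBBBBBBBBBBBBBd.........................
282 dddddddBBBBBBddddd..ddBBBdd.dBBBBBBBBBBBBBBBd.........................
283 dddddddBBBBBBBBdd....dBBBdd.dBBBBBBBBBBBBBBBd.........................
284 ddddddBBBBBBBdddd....dBBBdd.dBBBBBBBBBBBBBBBd.........................
285 BBBBBBBBBBBdddddddddddBBBd..dBBBBBBBBBBBBBBBd.........................
286 BBBBBBBBBddddddddddddddBdd..dBBBBBBBBBddBBBd..........................
287 BBBBBBdddddd..dddddddddddd..dBBBBBBBBBddBBBd..........................
288 BBdBdddddd.y..dddd...ddddd..dBBBBBBBBBdddBBd..............
[... 2012 characters left out ...]
........ddddd............
316 ................ddddddddddddddddddd...............ddddddd.............
317 .................dddddddddddddddddd.............ddddddd...............
318 ..................ddddddBBBBBdddddd..........ddddddd..................
319 ...................ddddBBBBBBBBBBBd.........dddddd....................
320 ...................ddddBBBBBBBBBBdd.......dddddd......................
321 ....................ddddBBBBBBBddddd.dddddddd.........................
322 ....................ddddBBBdddddddddddddddd...........................
323 .....................ddddddddddddddddddddd............................
324 .....................dddddd...dddddddd................................
```

send_rows:
  moves: [0.055,-0.015,0,0.033,0.055,-0.015,0,0.033,0.055,-0.015,0,0.033,0.055,-0.015,0,0.033,0.055,-0.015,0,0.033,0.055,-0.015,0,0.033,0.055,-0.015,0,0.033,0.055,-0.015,0,0.033]

```text
time: 13.35
tcp_pos: [601.9, -157.8, 24.9]
orientation: [[-0.527, 0.85, 0.003], [0.85, 0.527, -0.002], [-0.003, 0.001, -1.0]]
contact_force: [0.2, -3.7, 2.0]
opening: 0.003
grasp_force: 1.6
```

send_rows:
  moves: [0.055,-0.015,0,0.033,0.055,-0.015,0,0.033,0.055,-0.015,0,0.033,0,0,0,0]

```text
time: 13.68
tcp_pos: [587.9, -141.3, 24.6]
orientation: [[-0.242, 0.97, 0.001], [0.97, 0.242, -0.001], [-0.001, 0.001, -1.0]]
contact_force: [0.6, -0.7, -0.1]
opening: -0.002
grasp_force: 0.0
```

send_rows:
  moves: [0.04,0,0,0,0,0,0,0]

```text
time: 13.85
tcp_pos: [587.4, -137.9, 24.3]
orientation: [[-0.25, 0.968, 0.002], [0.968, 0.25, -0.003], [-0.003, 0.001, -1.0]]
contact_force: [-2.5, -7.3, 3.7]
opening: 0.002
grasp_force: 3.5
```

send_rows:
  moves: [0.03,0,0,0,0.03,0,0,0,0,0,0,0]

```text
time: 14.1
tcp_pos: [587.5, -137.2, 24.7]
orientation: [[-0.251, 0.968, 0.007], [0.968, 0.251, -0.011], [-0.013, 0.004, -1.0]]
contact_force: [1.9, -47.3, -6.7]
opening: 0.003
grasp_force: 23.7
```

send_rows:
  moves: [-0.3,0,0,0,0,0,-0.3,0,0,0,-0.34,0,0,0,-0.34,0,0,0,-0.34,0,0,0,-0.34,0,0,0,-0.34,0]
  jaw: 1

```text
time: 14.68
tcp_pos: [593.5, -164.2, 265.9]
orientation: [[-0.25, 0.968, 0.001], [0.968, 0.25, 0.0], [-0.0, 0.001, -1.0]]
contact_force: [-0.5, -0.5, -0.8]
opening: 0.974
grasp_force: 0.0
```

```bash
python3 -c "
from h import *
st();plan([(607,47,296,26),(607,47,203,26,25)])"
```

```text
14.68 [ 593.5 -164.2  296.4] 14.4 F [-0.5 -0.5 -0.8] 0.97 0.0

0.279,0.091,0.001,-0.011, 0.276,0.101,0.001,-0.011, 0.272,0.11,0.001,-0.011, 0.268,0.12,0.001,-0.011, 0.264,0.129,0.001,-0.011, 0.26,0.138,0.001,-0.011,   --0,0,0.193,0, 0,0,0.193,0, 
0,0,0.193,0, 0,0,0.193,0,   --
end [607.   46.9 203. ] 26.3
```

send_rows:
  moves: [0.28,0.09,0,-0.011,0.276,0.1,0,-0.011,0.272,0.11,0,-0.011,0.268,0.12,0,-0.011,0.264,0.129,0,-0.011,0.26,0.138,0,-0.011,0,0,0.14,0,0,0,0.14,0]

```text
time: 15.35
tcp_pos: [608.5, 48.9, 230.4]
orientation: [[-0.446, 0.895, 0.003], [0.895, 0.446, 0.0], [-0.001, 0.003, -1.0]]
contact_force: [0.8, -0.3, -0.9]
opening: 1.005
grasp_force: 0.0
```

send_rows:
  moves: [0,0,0.17,0,0,0,0.17,0,0,0,0.15,0,0,0,0,0,0,0,0,0]

```text
time: 15.77
tcp_pos: [607.9, 46.7, 170.9]
orientation: [[-0.442, 0.897, -0.001], [0.897, 0.442, 0.0], [0.001, -0.001, -1.0]]
contact_force: [-0.7, 0.7, 1.1]
opening: 0.999
grasp_force: 0.0
```

```bash
python3 - <<'E'
from h import *
st()
s=viewer.snapshot('side'); im=cv2.cvtColor(s['pixels'],cv2.COLOR_RGB2BGR)
cv2.imwrite('pics/c6.png',cv2.resize(im[160:330,250:420],None,fx=3.5,fy=3.5,interpolation=cv2.INTER_CUBIC))
E
```

```text
15.77 [607.9  46.7 201.4] 26.2 F [-0.7  0.7  1.1] 1.0 0.0
```

View pics/c6.png

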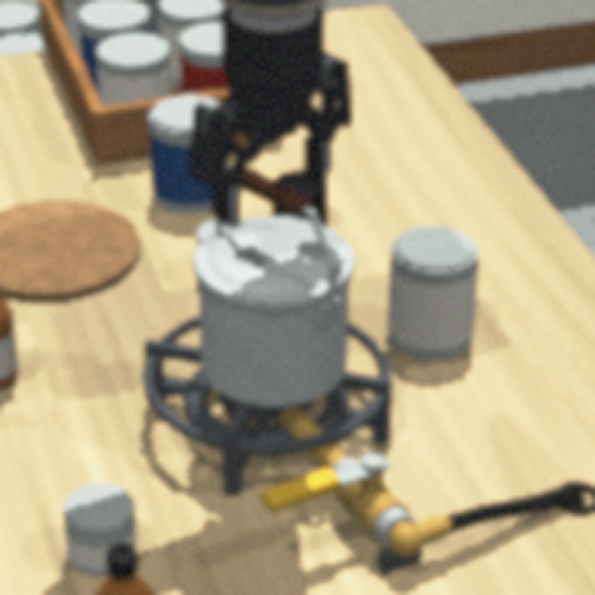

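```bash
python3 - <<'E'
from h import *
s=viewer.snapshot('side')
c=np.array([607.9,46.7]);u=np.array([.897,.442])
for z in (190,214,230):
  print(z,[np.round(proj(s,[*(c+k*u),z]),1) for k in (-45,0,45)])
print('grip',np.round(proj(s,[607,47,222]),1), 'obs',250+270/3.5,160+188/3.5)
E
```

```text
190 [array([315. , 230.8]), array([327.3, 224.8]), array([339.2, 219. ])]
214 [array([314.9, 223.1]), array([327.3, 217.2]), array([339.3, 211.5])]
230 [array([314.8, 218. ]), array([327.3, 212.1]), array([339.4, 206.4])]
grip [327.  214.7] obs 327.1428571428571 213.71428571428572
```

The lever is now square to the pipe (crop 265,500 to 385,460), so the tap is off. The open fingers straddle the wooden grip at crop (270,188). I'll close and lift.

send_rows:
  moves: [0,0,0,0,0,0,0,0,0,0,0,0,0,0,0,0,0,0,0,0,0,0,0,0,0,0,0,0,0,0,0,0]
  jaw: -1

```text
time: 16.53
tcp_pos: [608.4, 46.8, 171.1]
orientation: [[-0.439, 0.898, 0.001], [0.898, 0.439, 0.0], [-0.0, 0.001, -1.0]]
contact_force: [2.5, 2.4, 2.1]
opening: 0.19
grasp_force: 58.4
```

send_rows:
  moves: [0,0,0,0,0,0,0,0,0,0,-0.03,0,0,0,-0.08,0,0,0,-0.08,0,0,0,0,0]

```text
time: 17.03
tcp_pos: [608.6, 46.6, 195.5]
orientation: [[-0.439, 0.898, 0.002], [0.898, 0.439, -0.0], [-0.001, 0.002, -1.0]]
contact_force: [0.9, -0.7, -7.1]
opening: 0.186
grasp_force: 58.9
```

send_rows:
  moves: [0,0,-0.15,0,0,0,-0.15,0,0.1,0.018,0,0,0.2,0.018,0,0,0.28,0.018,0,0,0.28,0.018,0,0,0.28,0.018,0,0,0.28,0.018,0,0]

```text
time: 17.7
tcp_pos: [543.2, 207.2, 228.6]
orientation: [[-0.439, 0.898, -0.001], [0.898, 0.439, -0.0], [0.0, -0.001, -1.0]]
contact_force: [1.2, 0.5, -8.5]
opening: 0.188
grasp_force: 59.5
```

send_rows:
  moves: [0.28,0.018,0,0,0.28,0.018,0,0,0.28,0.018,0,0,0.28,0.018,0,0,0.2,0.018,0,0,0.08,0.018,0,0,0,0,0,0,0,0,0,0]

```text
time: 18.37
tcp_pos: [482.1, 362.1, 228.7]
orientation: [[-0.44, 0.898, -0.001], [0.898, 0.44, -0.001], [-0.001, -0.001, -1.0]]
contact_force: [1.0, -1.3, -7.6]
opening: 0.187
grasp_force: 59.5
```

```bash
python3 - <<'E'
from h import *
st()
s=viewer.snapshot('top'); im=cv2.cvtColor(s['pixels'],cv2.COLOR_RGB2BGR); save(s,'top8.png')
cv2.imwrite('pics/c7.png',cv2.resize(im[130:310,140:400],None,fx=3,fy=3,interpolation=cv2.INTER_CUBIC))
for k,z in (('mat',10),('tin1',48),('pot',220),('ring',60)):
    for d in nets.cut_out(k,s):
        ys,xs=np.nonzero(d['region']);P=np.array([ray(s,x,y,z)[:2] for x,y in zip(xs,ys)]);print(k,round(d['confidence'],2),len(xs),P.mean(0).round(1))
E
```

```text
18.37 [482.1 362.1 259.2] 26.1 F [ 1.  -1.3 -7.6] 0.19 59.5
mat 0.71 1491 [478.7 328.3]
mat 0.35 410 [ 368.2 -255.4]
tin1 0.9 426 [721.5 336.6]
tin1 0.87 408 [ 628.8 -277.4]
tin1 0.67 362 [436.7 -72.8]
tin1 0.66 405 [631.3 273. ]
tin1 0.56 291 [395.2 176.4]
tin1 0.49 4848 [620.5   7.5]
pot 0.86 1998 [490.3 332.4]
ring 0.78 4471 [620.8   5.1]
```

View pics/c7.png

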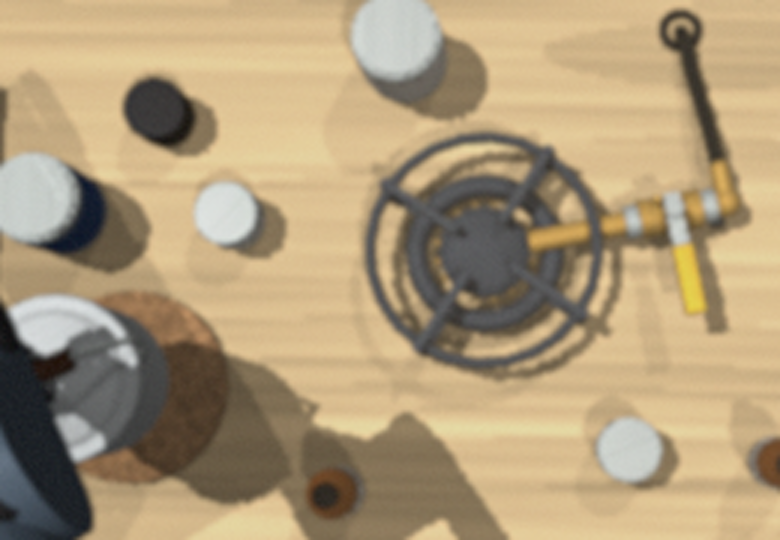

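The pot is over the mat at crop (85,380). The empty ring's centre is at crop (485,252), and the lever (690,280) is square to the pipe. I'll lower the pot.

send_rows:
  moves: [0,0,0.15,0,0,0,0.2,0,0,0,0.2,0,0,0,0.15,0,0,0,0.1,0,0,0,0.05,0,0,0,0.03,0,0,0,0,0]

```text
time: 19.28
tcp_pos: [482.9, 362.0, 124.0]
orientation: [[-0.439, 0.899, 0.0], [0.899, 0.439, 0.0], [0.0, 0.0, -1.0]]
contact_force: [-0.6, -0.3, -7.5]
opening: 0.193
grasp_force: 59.5
```

send_rows:
  moves: [0,0,0.01,0,0,0,0,0,0,0,0,0]

```text
time: 19.53
tcp_pos: [483.0, 362.3, 123.5]
orientation: [[-0.439, 0.898, 0.001], [0.898, 0.439, 0.001], [0.0, 0.001, -1.0]]
contact_force: [-0.9, 0.0, -7.8]
opening: 0.19
grasp_force: 59.6
```

send_rows:
  moves: [0,0,0.01,0,0,0,0.01,0,0,0,0,0,0,0,0,0]

```text
time: 19.87
tcp_pos: [483.5, 362.5, 121.2]
orientation: [[-0.439, 0.898, 0.002], [0.898, 0.439, 0.001], [0.0, 0.003, -1.0]]
contact_force: [2.1, 0.6, 0.7]
opening: 0.194
grasp_force: 60.4
```

send_rows:
  moves: [0,0,0.01,0,0,0,0,0,0,0,0,0]

```text
time: 20.12
tcp_pos: [484.4, 362.8, 120.9]
orientation: [[-0.439, 0.898, 0.004], [0.898, 0.439, 0.002], [0.0, 0.005, -1.0]]
contact_force: [4.9, -0.6, 7.5]
opening: 0.19
grasp_force: 61.1
```

send_rows:
  moves: [0,0,0,0,0,0,0,0,0,0,0,0,0,0,0,0,0,0,0,0,0,0,0,0]
  jaw: 1

```text
time: 20.62
tcp_pos: [482.5, 362.0, 119.0]
orientation: [[-0.439, 0.898, -0.0], [0.898, 0.439, -0.0], [0.0, -0.0, -1.0]]
contact_force: [-0.2, -0.1, 0.9]
opening: 0.995
grasp_force: 0.0
```

send_rows:
  moves: [0,0,-0.1,0,0,0,-0.2,0,0,0,-0.3,0,0,0,-0.3,0,0,0,-0.3,0,0,0,0,0]

```text
time: 21.12
tcp_pos: [484.8, 363.5, 271.7]
orientation: [[-0.439, 0.898, 0.01], [0.898, 0.439, 0.006], [0.001, 0.012, -1.0]]
contact_force: [0.4, 0.7, -0.1]
opening: 0.998
grasp_force: 0.0
```

```bash
python3 - <<'E'
from h import *
st()
for n in ('top','side'):
    s=viewer.snapshot(n); save(s,n+'9.png'); h=cv2.cvtColor(s['pixels'],cv2.COLOR_RGB2HSV)
    u,v=np.round(proj(s,[446,-389,40])).astype(int); print(u,v)
    m=np.zeros(h.shape[:2],bool); m[v-14:v+14,u-14:u+14]=1; m&=(h[...,1]>110)&(h[...,2]>60)&((h[...,0]<20))
    ys,xs=np.nonzero(m); print(n,len(xs),xs.min(),xs.max(),ys.min(),ys.max(),ray(s,xs.mean(),ys.mean(),44 if n=='top' else 34).round(1))
    for d in nets.find_in('pot',s)[:2]: print('pot',d['point'].round(0) if hasattr(d['point'],'round') else d['point'],d['confidence'])
plan([(446,-389,303,26),(446,-389,16,26)])
E
```

```text
21.12 [484.8 363.5 302.2] 26.1 F [ 0.4  0.7 -0.1] 1.0 0.0
473 277
top 69 468 476 274 282 [ 444.  -385.5   44. ]
pot [485.4, 352.9, 117.0] 0.95
314 395
side 96 309 317 390 402 [ 444.9 -386.6   34. ]
pot [479.1, 317.5, 97.1] 0.61
pot [423.9, -211.5, 61.0] 0.53

-0.274,-0.151,-0.004,0, -0.274,-0.151,-0.004,0, -0.274,-0.151,-0.004,0, -0.274,-0.151,-0.004,0, -0.274,-0.151,-0.004,0, -0.274,-0.151,-0.004,0, -0.274,-0.151,-0.004,0, -0.274,-0.151,-0.004,0, 
-0.274,-0.151,-0.004,0, -0.274,-0.151,-0.004,0, -0.274,-0.151,-0.004,0, -0.274,-0.151,-0.004,0, -0.274,-0.151,-0.004,0, -0.274,-0.151,-0.004,0, -0.274,-0.151,-0.004,0, -0.274,-0.151,-0.004,0, 
-0.274,-0.151,-0.004,0, -0.274,-0.151,-0.004,0, -0.274,-0.151,-0.004,0, -0.274,-0.151,-0.004,0,   ---0.001,0,0.298,0, -0.001,0,0.298,0, -0.001,0,0.298,0, -0.001,0,0.298,0, 
-0.001,0,0.298,0, -0.001,0,0.298,0, -0.001,0,0.298,0, -0.001,0,0.298,0,   --
end [ 445.8 -389.    16.4] 26.0
```

send_rows:
  moves: [-0.273,-0.15,0,0,-0.273,-0.15,0,0,-0.273,-0.15,0,0,-0.273,-0.15,0,0,-0.273,-0.15,0,0,-0.273,-0.15,0,0,-0.273,-0.15,0,0,-0.273,-0.15,0,0]

```text
time: 21.98
tcp_pos: [467.3, 61.7, 261.9]
orientation: [[-0.439, 0.898, -0.002], [0.898, 0.439, -0.0], [0.001, -0.002, -1.0]]
contact_force: [0.5, -0.1, -0.5]
opening: 0.999
grasp_force: 0.0
```

send_rows:
  moves: [-0.273,-0.15,0,0,-0.273,-0.15,0,0,-0.273,-0.15,0,0,-0.273,-0.15,0,0,-0.273,-0.15,0,0,-0.273,-0.15,0,0,-0.273,-0.15,0,0,-0.273,-0.15,0,0]

```text
time: 22.65
tcp_pos: [453.0, -236.9, 261.9]
orientation: [[-0.439, 0.898, -0.002], [0.898, 0.439, 0.001], [0.002, -0.001, -1.0]]
contact_force: [0.1, 0.4, 0.1]
opening: 0.998
grasp_force: 0.0
```

send_rows:
  moves: [-0.273,-0.15,0,0,-0.273,-0.15,0,0,-0.273,-0.15,0,0,-0.273,-0.15,0,0,0,0,0.3,0,0,0,0.3,0,0,0,0.3,0,0,0,0.3,0]

```text
time: 23.32
tcp_pos: [446.0, -384.1, 116.2]
orientation: [[-0.439, 0.899, -0.002], [0.899, 0.439, 0.002], [0.002, -0.001, -1.0]]
contact_force: [0.7, 0.3, -0.3]
opening: 0.997
grasp_force: 0.0
```

send_rows:
  moves: [0,0,0.2,0,0,0,0.2,0,0,0,0,0,0,0,0,0]

```text
time: 23.65
tcp_pos: [446.1, -383.9, 69.8]
orientation: [[-0.439, 0.898, -0.003], [0.898, 0.439, 0.003], [0.004, -0.001, -1.0]]
contact_force: [0.3, 1.1, 1.1]
opening: 0.997
grasp_force: 0.0
```

```bash
python3 -c "
from h import *
st();plan([(445,-387,16,26,20)])"
```

```text
23.65 [ 446.1 -383.9  100.3] 26.0 F [0.3 1.1 1.1] 1.0 0.0

-0.004,-0.004,0.141,0, -0.004,-0.004,0.141,0, -0.004,-0.004,0.141,0, -0.004,-0.004,0.141,0, -0.004,-0.004,0.141,0,   --
end [ 445.  -387.1   15.7] 26.0
```

send_rows:
  moves: [-0.004,-0.004,0.137,0,-0.004,-0.004,0.137,0,-0.004,-0.004,0.137,0,-0.004,-0.004,0.137,0,-0.004,-0.004,0.137,0,0,0,0,0,0,0,0,0]

```text
time: 24.23
tcp_pos: [446.1, -388.2, -10.1]
orientation: [[-0.439, 0.898, 0.0], [0.898, 0.439, -0.0], [-0.0, 0.0, -1.0]]
contact_force: [-0.2, 0.6, -0.3]
opening: 1.003
grasp_force: 0.0
```

send_rows:
  moves: [0,0,0,0,0,0,0,0,0,0,0,0,0,0,0,0,0,0,0,0,0,0,0,0,0,0,0,0,0,0,0,0]
  jaw: -1

```text
time: 24.9
tcp_pos: [445.9, -388.1, -10.4]
orientation: [[-0.439, 0.898, 0.0], [0.898, 0.439, -0.0], [-0.0, -0.0, -1.0]]
contact_force: [-2.9, 1.2, 6.3]
opening: 0.254
grasp_force: 58.4
```

send_rows:
  moves: [0,0,0,0,0,0,0,0,0,0,-0.05,0,0,0,-0.1,0,0,0,-0.1,0,0,0,0,0]

```text
time: 25.4
tcp_pos: [446.9, -388.9, 21.7]
orientation: [[-0.439, 0.898, 0.003], [0.898, 0.439, -0.003], [-0.003, 0.001, -1.0]]
contact_force: [0.4, -0.9, -7.8]
opening: 0.26
grasp_force: 59.5
```

send_rows:
  moves: [0,0,-0.15,0,0,0,-0.25,0,0,0,-0.25,0,0,0,-0.25,0,0,0,-0.1,0,0,0,0,0,0.082,0.083,0,0,0.163,0.165,0,0]

```text
time: 26.07
tcp_pos: [458.5, -349.0, 136.8]
orientation: [[-0.437, 0.9, -0.002], [0.9, 0.437, 0.001], [0.001, -0.001, -1.0]]
contact_force: [1.5, 0.8, -6.9]
opening: 0.257
grasp_force: 60.3
```

send_rows:
  moves: [0.204,0.207,0,0,0.204,0.207,0,0,0.204,0.207,0,0,0.204,0.207,0,0,0.204,0.207,0,0,0.204,0.207,0,0,0.204,0.207,0,0,0.204,0.207,0,0]

```text
time: 26.73
tcp_pos: [551.2, -82.8, 136.5]
orientation: [[-0.439, 0.898, -0.003], [0.898, 0.439, 0.001], [0.002, -0.003, -1.0]]
contact_force: [1.0, 0.1, -6.2]
opening: 0.261
grasp_force: 60.3
```

send_rows:
  moves: [0.204,0.207,0,0,0.204,0.207,0,0,0.204,0.207,0,0,0.163,0.165,0,0,0.082,0.083,0,0,0,0,0,0,0,0,0,0,0,0,0,0]

```text
time: 27.4
tcp_pos: [599.8, 52.4, 137.5]
orientation: [[-0.439, 0.899, -0.002], [0.899, 0.439, -0.0], [0.001, -0.002, -1.0]]
contact_force: [0.4, 0.4, -7.7]
opening: 0.258
grasp_force: 60.4
```

```bash
python3 -c "
from h import *
st();plan([(601,52.5,86,26,20)])
s=viewer.snapshot('top');save(s,'top10.png')
for d in nets.cut_out('plate',s):
    ys,xs=np.nonzero(d['region']);P=np.array([ray(s,x,y,160)[:2] for x,y in zip(xs,ys)]);print(d['confidence'],len(xs),P.min(0),P.max(0),P.mean(0))
"
```

```text
27.4 [599.8  52.4 168. ] 26.0 F [ 0.4  0.4 -7.7] 0.26 60.4

-0.001,0.002,0.137,0, -0.001,0.002,0.137,0, -0.001,0.002,0.137,0, -0.001,0.002,0.137,0, -0.001,0.002,0.137,0,   --
end [601.1  52.4  85.8] 26.0
0.85 649 [530.23889222 -50.63128688] [665.06191428 113.55279147] [594.51236504 -16.76135097]
```

send_rows:
  moves: [0,0.005,0.15,0,0,0.005,0.2,0,0,0,0.2,0,0,0,0.1,0,0,0,0.04,0,0,0,0,0,0,0,0,0]

```text
time: 28.08
tcp_pos: [602.4, 53.3, 57.1]
orientation: [[-0.439, 0.899, 0.001], [0.899, 0.439, -0.0], [-0.001, 0.001, -1.0]]
contact_force: [0.6, 1.0, -6.0]
opening: 0.257
grasp_force: 60.2
```

send_rows:
  moves: [0,0,0.015,0,0,0,0.015,0,0,0,0,0,0,0,0,0]

```text
time: 28.42
tcp_pos: [602.0, 53.5, 52.9]
orientation: [[-0.439, 0.898, 0.001], [0.898, 0.439, 0.0], [-0.0, 0.0, -1.0]]
contact_force: [0.3, 0.5, -6.5]
opening: 0.258
grasp_force: 60.2
```

send_rows:
  moves: [0,0,0.015,0,0,0,0.01,0,0,0,0,0,0,0,0,0]

```text
time: 28.75
tcp_pos: [601.9, 53.6, 49.7]
orientation: [[-0.439, 0.898, 0.0], [0.898, 0.439, -0.0], [-0.0, 0.0, -1.0]]
contact_force: [-0.1, 0.1, -4.8]
opening: 0.257
grasp_force: 61.0
```

send_rows:
  moves: [0,0,0.01,0,0,0,0,0,0,0,0,0]

```text
time: 29.0
tcp_pos: [602.0, 53.6, 49.6]
orientation: [[-0.439, 0.898, 0.001], [0.898, 0.439, -0.0], [-0.0, 0.0, -1.0]]
contact_force: [-5.1, 0.6, 8.7]
opening: 0.256
grasp_force: 62.1
```

send_rows:
  moves: [0,0,0,0,0,0,0,0,0,0,0,0,0,0,0,0,0,0,0,0,0,0,0,0]
  jaw: 1

```text
time: 29.5
tcp_pos: [601.9, 53.5, 48.3]
orientation: [[-0.439, 0.898, 0.0], [0.898, 0.439, 0.0], [-0.0, 0.0, -1.0]]
contact_force: [0.1, 0.4, -0.2]
opening: 0.999
grasp_force: 0.0
```

send_rows:
  moves: [0,0,-0.1,0,0,0,-0.2,0,0,0,-0.3,0,0,0,-0.3,0,0,0,-0.3,0,0,0,0,0]

```text
time: 30.0
tcp_pos: [604.9, 53.6, 200.7]
orientation: [[-0.439, 0.898, 0.012], [0.898, 0.439, 0.0], [-0.005, 0.011, -1.0]]
contact_force: [1.2, -0.2, 0.0]
opening: 1.004
grasp_force: 0.0
```

```bash
python3 - <<'E'
from h import *
st()
s=viewer.snapshot('side')
for z in (48,95): print(ray(s,233,170,z).round(),ray(s,253,170,z).round())
t=viewer.snapshot('top');save(t,'top11.png')
for n,s in (('side',s),('top',t)):
    print(n,[(np.round(d['point']).tolist(),round(d['confidence'],2)) for d in nets.find_in('tin1',s)])
im=cv2.cvtColor(s['pixels'],cv2.COLOR_RGB2BGR)
cv2.imwrite('pics/c8.png',cv2.resize(im[110:330,150:510],None,fx=2.2,fy=2.2,interpolation=cv2.INTER_CUBIC))
E
```

```text
30.0 [604.9  53.6 231.2] 26.1 F [ 1.2 -0.2  0. ] 1.0 0.0
[443. 759.  48.] [516. 736.  48.]
[432. 661.  95.] [502. 639.  95.]
side [([628.0, -293.0, 46.0], 0.92), ([717.0, 321.0, 35.0], 0.6), ([625.0, 266.0, 42.0], 0.51)]
top [([438.0, -76.0, 48.0], 0.8), ([628.0, 276.0, 47.0], 0.77), ([722.0, 339.0, 47.0], 0.76), ([632.0, -274.0, 45.0], 0.68), ([471.0, 318.0, 8.0], 0.31)]
```

View pics/c8.png

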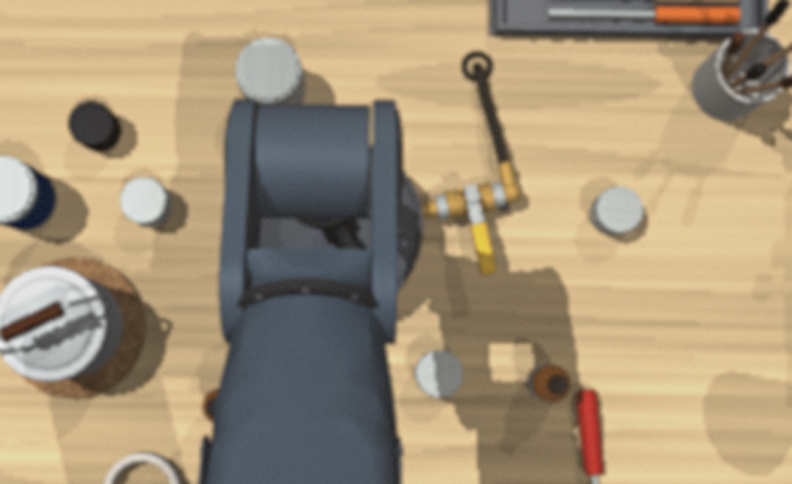

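Top view: the arm is over the ring. The tins are at crop (145,200), (618,212) and (438,374), with the black look-alike at (95,125). The pot is on the mat at (60,325) and the lever is still shut. So there are three wax tins.

```bash
python3 -c "
from h import *
plan([(632,278,200,0),(632,278,8,0,33)])"
```

```text
0.261,0.175,0.031,0.024, 0.274,0.155,0.031,0.024, 0.285,0.134,0.031,0.024, 0.294,0.112,0.031,0.024, 0.302,0.09,0.031,0.024, 0.308,0.067,0.031,0.024,   --0,0,0.266,0, 0,0,0.266,0, 
0,0,0.266,0, 0,0,0.266,0, 0,0,0.266,0, 0,0,0.266,0,   --
end [631.9 278.1   8.3] 0.1
```

send_rows:
  moves: [0.261,0.175,0.031,0.024,0.274,0.155,0.031,0.024,0.285,0.134,0.031,0.024,0.294,0.112,0.031,0.024,0.302,0.09,0.031,0.024,0.308,0.067,0.031,0.024,0,0,0.266,0,0,0,0.266,0]

```text
time: 30.87
tcp_pos: [632.3, 280.4, 104.7]
orientation: [[-0.005, 1.0, 0.001], [1.0, 0.005, 0.0], [0.0, 0.001, -1.0]]
contact_force: [1.2, -0.2, 0.2]
opening: 0.998
grasp_force: 0.0
```

send_rows:
  moves: [0,0,0.266,0,0,0,0.266,0,0,0,0.266,0,0,0,0.2,0,0,0,0.05,0,0,0,0,0,0,0,0,0]

```text
time: 31.45
tcp_pos: [632.7, 278.2, -19.1]
orientation: [[-0.002, 1.0, 0.0], [1.0, 0.002, 0.0], [0.0, 0.0, -1.0]]
contact_force: [0.7, -0.7, 0.0]
opening: 1.0
grasp_force: 0.0
```

send_rows:
  moves: [0,0,0,0,0,0,0,0,0,0,0,0,0,0,0,0,0,0,0,0,0,0,0,0,0,0,0,0]
  jaw: -1

```text
time: 32.03
tcp_pos: [633.5, 278.5, -17.7]
orientation: [[-0.002, 1.0, 0.003], [1.0, 0.002, 0.001], [0.001, 0.003, -1.0]]
contact_force: [-0.8, -0.3, 5.6]
opening: 0.616
grasp_force: 62.7
```

```bash
python3 -c "
from h import *
st();plan([(632,278,140,0,30),(602,112,140,0,30),(602,112,76,0,25)])"
```

```text
32.03 [633.5 278.5  12.8] 0.1 F [-0.8 -0.3  5.6] 0.62 62.7

-0.001,-0.003,-0.212,0, -0.001,-0.003,-0.212,0, -0.001,-0.003,-0.212,0, -0.001,-0.003,-0.212,0, -0.001,-0.003,-0.212,0,   ---0.23,-0.042,0,0, -0.23,-0.042,0,0, -0.23,-0.042,0,0, 
-0.23,-0.042,0,0, -0.23,-0.042,0,0, -0.23,-0.042,0,0,   ---0.001,0,0.178,0, -0.001,0,0.178,0, -0.001,0,0.178,0,   --
end [601.9 111.8  75.9] 0.1
```

send_rows:
  moves: [0,0,-0.1,0,0,0,-0.25,0,0,0,-0.25,0,0,0,-0.2,0,0,0,-0.1,0,-0.115,-0.021,0,0,-0.23,-0.042,0,0,-0.23,-0.042,0,0]

```text
time: 32.7
tcp_pos: [619.5, 208.8, 88.5]
orientation: [[-0.004, 1.0, 0.0], [1.0, 0.004, -0.0], [-0.0, 0.0, -1.0]]
contact_force: [1.2, -0.7, -1.5]
opening: 0.615
grasp_force: 63.3
```

send_rows:
  moves: [-0.23,-0.042,0,0,-0.23,-0.042,0,0,-0.23,-0.042,0,0,-0.115,-0.021,0,0,0,0,0,0,0,0,0.15,0,0,0,0.12,0,0,0,0,0]

```text
time: 33.37
tcp_pos: [601.1, 113.1, 53.4]
orientation: [[-0.003, 1.0, -0.004], [1.0, 0.003, -0.0], [-0.0, -0.004, -1.0]]
contact_force: [-0.9, 0.4, -1.8]
opening: 0.617
grasp_force: 63.3
```

send_rows:
  moves: [0,0,0.02,0,0,0,0.015,0,0,0,0,0,0,0,0,0]

```text
time: 33.7
tcp_pos: [603.0, 112.7, 52.4]
orientation: [[-0.003, 1.0, 0.001], [1.0, 0.003, 0.0], [0.0, 0.001, -1.0]]
contact_force: [0.6, 0.0, -1.3]
opening: 0.618
grasp_force: 63.3
```

send_rows:
  moves: [0,0,0.01,0,0,0,0.01,0,0,0,0,0,0,0,0,0]

```text
time: 34.03
tcp_pos: [603.0, 112.6, 50.2]
orientation: [[-0.002, 1.0, 0.001], [1.0, 0.002, 0.0], [0.0, 0.001, -1.0]]
contact_force: [-2.3, -0.3, 4.4]
opening: 0.618
grasp_force: 63.8
```

send_rows:
  moves: [0,0,0.01,0,0,0,0,0,0,0,0,0]

```text
time: 34.28
tcp_pos: [603.0, 112.6, 50.2]
orientation: [[-0.002, 1.0, 0.001], [1.0, 0.002, 0.0], [0.0, 0.001, -1.0]]
contact_force: [-8.7, -0.9, 16.6]
opening: 0.618
grasp_force: 65.3
```

send_rows:
  moves: [0,0,0,0,0,0,0,0,0,0,0,0,0,0,0,0,0,0,0,0]
  jaw: 1

```text
time: 34.7
tcp_pos: [602.7, 112.4, 48.0]
orientation: [[-0.002, 1.0, -0.0], [1.0, 0.002, -0.0], [-0.0, -0.0, -1.0]]
contact_force: [0.1, 0.5, 0.5]
opening: 0.999
grasp_force: 0.0
```

send_rows:
  moves: [0,0,-0.1,0,0,0,-0.25,0,0,0,-0.25,0,0,0,-0.25,0,0,0,0,0]

```text
time: 35.12
tcp_pos: [605.5, 112.8, 157.2]
orientation: [[-0.002, 1.0, 0.009], [1.0, 0.002, 0.001], [0.001, 0.009, -1.0]]
contact_force: [0.1, -0.2, 0.4]
opening: 0.999
grasp_force: 0.0
```

```bash
python3 - <<'E'
from h import *
st()
s=viewer.snapshot('top')
for d in nets.cut_out('tin1',s):
    ys,xs=np.nonzero(d['region']);P=np.array([ray(s,x,y,48)[:2] for x,y in zip(xs,ys)]);c=P.mean(0);u=c-[452,8];r=np.hypot(*u);print(round(d['confidence'],2),len(xs),c.round(1),(c+u/r*r/1278*24).round(1))
plan([(632,-280,190,60),(632,-280,12,60,33)])
E
```

```text
35.12 [605.5 112.8 187.7] 0.1 F [ 0.1 -0.2  0.4] 1.0 0.0
0.83 374 [436.7 -72.5] [436.4 -74. ]
0.81 420 [721.1 335.7] [726.1 341.9]
0.62 433 [ 629.2 -278.3] [ 632.6 -283.7]
0.62 58 [600.7 102.2] [603.5 104. ]

-0.297,0.021,-0.006,-0.03, -0.298,-0.007,-0.006,-0.03, -0.296,-0.035,-0.006,-0.03, -0.291,-0.063,-0.006,-0.03, -0.284,-0.09,-0.006,-0.03, -0.275,-0.116,-0.006,-0.03, -0.262,-0.142,-0.006,-0.03, -0.248,-0.166,-0.006,-0.03, 
-0.231,-0.188,-0.006,-0.03, -0.213,-0.209,-0.006,-0.03, -0.192,-0.228,-0.006,-0.03,   --0,0,0.248,0, 0,0,0.248,0, 0,0,0.248,0, 0,0,0.248,0, 0,0,0.248,0, 
0,0,0.248,0,   --
end [ 631.9 -279.9   11.8] 59.5
```

send_rows:
  moves: [-0.297,0.021,0,-0.03,-0.298,-0.007,0,-0.03,-0.296,-0.035,0,-0.03,-0.291,-0.063,0,-0.03,-0.284,-0.09,0,-0.03,-0.275,-0.116,0,-0.03,-0.262,-0.142,0,-0.03,-0.248,-0.166,0,-0.03]

```text
time: 35.88
tcp_pos: [622.6, -174.5, 148.9]
orientation: [[-0.69, 0.724, -0.002], [0.724, 0.69, 0.001], [0.002, -0.001, -1.0]]
contact_force: [0.5, 0.6, -0.3]
opening: 1.0
grasp_force: 0.0
```

send_rows:
  moves: [-0.231,-0.188,0,-0.03,-0.213,-0.209,0,-0.03,-0.192,-0.228,0,-0.03,0,0,0.25,0,0,0,0.25,0,0,0,0.25,0,0,0,0.25,0,0,0,0.2,0]

```text
time: 36.55
tcp_pos: [629.6, -279.3, 2.4]
orientation: [[-0.862, 0.507, -0.004], [0.507, 0.862, 0.002], [0.004, -0.0, -1.0]]
contact_force: [-0.2, -0.5, -0.1]
opening: 0.998
grasp_force: 0.0
```

send_rows:
  moves: [0,0,0,0,0,0,0,0]

```text
time: 36.72
tcp_pos: [630.2, -279.4, 4.7]
orientation: [[-0.862, 0.507, -0.003], [0.507, 0.862, 0.002], [0.004, -0.0, -1.0]]
contact_force: [0.1, -0.3, 0.0]
opening: 0.999
grasp_force: 0.0
```

```bash
python3 -c "
from h import *
st();plan([(632,-281,12,60)])"
```

```text
36.72 [ 630.2 -279.4   35.2] 59.5 F [ 0.1 -0.3  0. ] 1.0 0.0

-0.02,-0.004,0.193,-0.003,   --
end [ 632.1 -281.    12. ] 60.1
```

Next, place this tin at (652,24.5).

send_rows:
  moves: [-0.02,-0.004,0.1,0,0,0,0.093,0,0,0,0,0,0,0,0,0]

```text
time: 37.05
tcp_pos: [632.9, -281.5, -17.3]
orientation: [[-0.862, 0.507, -0.001], [0.507, 0.862, 0.0], [0.001, -0.0, -1.0]]
contact_force: [-0.3, 1.3, 0.2]
opening: 0.995
grasp_force: 0.0
```

send_rows:
  moves: [0,0,0,0,0,0,0,0,0,0,0,0,0,0,0,0,0,0,0,0,0,0,0,0,0,0,0,0]
  jaw: -1

```text
time: 37.63
tcp_pos: [633.7, -281.8, -16.0]
orientation: [[-0.862, 0.507, 0.001], [0.507, 0.862, -0.001], [-0.002, 0.0, -1.0]]
contact_force: [-0.8, 0.5, 6.6]
opening: 0.617
grasp_force: 63.0
```

send_rows:
  moves: [0,0,-0.1,0,0,0,-0.25,0,0,0,-0.25,0,0,0,-0.2,0,0,0,-0.15,0,0,0,0,0]

```text
time: 38.13
tcp_pos: [634.9, -282.5, 102.1]
orientation: [[-0.862, 0.507, 0.006], [0.507, 0.862, -0.003], [-0.007, 0.0, -1.0]]
contact_force: [1.5, 0.3, -0.3]
opening: 0.619
grasp_force: 63.3
```

```bash
python3 -c "
from h import *
st();plan([(652,24.5,telemetry.get_obs()['tcp_pos'][2]+30.5,60,32)])"
```

```text
38.13 [ 634.9 -282.5  132.6] 59.5 F [ 1.5  0.3 -0.3] 0.62 63.3

0.117,0.228,0,0, 0.117,0.228,0,0, 0.117,0.228,0,0, 0.117,0.228,0,0, 0.117,0.228,0,0, 0.117,0.228,0,0, 0.117,0.228,0,0, 0.117,0.228,0,0, 
0.117,0.228,0,0, 0.117,0.228,0,0,   --
end [652.7  24.5 132.6] 59.5
```

send_rows:
  moves: [0.058,0.114,0,0,0.117,0.228,0,0,0.117,0.228,0,0,0.117,0.228,0,0,0.117,0.228,0,0,0.117,0.228,0,0,0.117,0.228,0,0,0.117,0.228,0,0]

```text
time: 38.8
tcp_pos: [645.3, -49.0, 95.4]
orientation: [[-0.862, 0.507, -0.003], [0.507, 0.862, 0.001], [0.003, -0.001, -1.0]]
contact_force: [0.1, 0.1, -0.9]
opening: 0.616
grasp_force: 63.3
```

send_rows:
  moves: [0.117,0.228,0,0,0.117,0.228,0,0,0.058,0.114,0,0,0,0,0,0,0,0,0.15,0,0,0,0.15,0,0,0,0.07,0,0,0,0,0]

```text
time: 39.47
tcp_pos: [650.3, 24.6, 51.9]
orientation: [[-0.862, 0.508, -0.002], [0.508, 0.862, -0.0], [0.002, -0.001, -1.0]]
contact_force: [0.6, 1.3, -1.9]
opening: 0.617
grasp_force: 65.0
```

send_rows:
  moves: [0,0,0,0,0,0,0,0]

```text
time: 39.63
tcp_pos: [650.7, 24.7, 52.3]
orientation: [[-0.862, 0.508, -0.001], [0.508, 0.862, -0.0], [0.001, -0.0, -1.0]]
contact_force: [0.1, 0.2, -1.3]
opening: 0.616
grasp_force: 65.0
```

send_rows:
  moves: [0,0,0.01,0,0,0,0.005,0,0,0,0,0,0,0,0,0]

```text
time: 39.97
tcp_pos: [650.9, 25.0, 51.1]
orientation: [[-0.862, 0.507, -0.0], [0.507, 0.862, -0.0], [-0.0, -0.0, -1.0]]
contact_force: [-2.8, -2.5, 4.0]
opening: 0.614
grasp_force: 65.6
```

send_rows:
  moves: [0,0,0.005,0,0,0,0.005,0,0,0,0,0,0,0,0,0]

```text
time: 40.3
tcp_pos: [651.0, 25.0, 51.1]
orientation: [[-0.862, 0.507, 0.0], [0.507, 0.862, -0.0], [-0.0, -0.0, -1.0]]
contact_force: [-8.6, -2.6, 16.0]
opening: 0.617
grasp_force: 66.8
```

send_rows:
  moves: [0,0,0,0,0,0,0,0,0,0,0,0,0,0,0,0,0,0,0,0]
  jaw: 1

```text
time: 40.72
tcp_pos: [651.0, 25.4, 49.4]
orientation: [[-0.862, 0.507, -0.0], [0.507, 0.862, 0.0], [0.0, -0.0, -1.0]]
contact_force: [0.2, 0.0, -0.5]
opening: 1.0
grasp_force: 0.0
```

send_rows:
  moves: [0,0,-0.1,0,0,0,-0.25,0,0,0,-0.25,0,0,0,-0.25,0,0,0,0,0]

```text
time: 41.13
tcp_pos: [653.9, 25.3, 159.0]
orientation: [[-0.862, 0.507, 0.01], [0.507, 0.862, -0.0], [-0.009, 0.005, -1.0]]
contact_force: [1.0, 0.5, 0.9]
opening: 0.999
grasp_force: 0.0
```

```bash
python3 - <<'E'
from h import *
st()
s=viewer.snapshot('top')
for d in nets.cut_out('tin1',s):
    ys,xs=np.nonzero(d['region']);P=np.array([ray(s,x,y,48)[:2] for x,y in zip(xs,ys)]);c=P.mean(0);u=c-[452,8];r=np.hypot(*u);print(round(d['confidence'],2),len(xs),c.round(1),(c+u/r*r/1278*24).round(1))
plan([(437,-74.5,190,120),(437,-74.5,12,120,33)])
E
```

```text
41.13 [653.9  25.3 189.5] 59.5 F [1.  0.5 0.9] 1.0 0.0
0.73 418 [720.2 335.3] [725.2 341.5]
0.53 467 [621.3 126.2] [624.5 128.4]
0.48 263 [436.7 -78.5] [436.4 -80.1]

0.124,-0.18,-0.005,-0.037, 0.145,-0.165,-0.005,-0.037, 0.163,-0.147,-0.005,-0.037, 0.179,-0.127,-0.005,-0.037, 0.192,-0.106,-0.005,-0.037, 0.203,-0.083,-0.005,-0.037, 0.211,-0.058,-0.005,-0.037, 0.217,-0.034,-0.005,-0.037, 
0.219,-0.008,-0.005,-0.037,   --0,0,0.246,0, 0,0,0.246,0, 0,0,0.246,0, 0,0,0.246,0, 0,0,0.246,0, 0,0,0.246,0,   --
end [437.  -74.5  12.4] 119.5
```

send_rows:
  moves: [0.124,-0.18,0,-0.037,0.145,-0.165,0,-0.037,0.163,-0.147,0,-0.037,0.179,-0.127,0,-0.037,0.192,-0.106,0,-0.037,0.203,-0.083,0,-0.037,0.211,-0.058,0,-0.037,0.217,-0.034,0,-0.037]

```text
time: 41.9
tcp_pos: [458.3, -63.7, 150.8]
orientation: [[-0.92, -0.393, -0.002], [-0.393, 0.92, 0.0], [0.001, 0.001, -1.0]]
contact_force: [-0.5, -0.3, 1.1]
opening: 0.998
grasp_force: 0.0
```

send_rows:
  moves: [0.219,-0.008,0,-0.037,0,0,0.25,0,0,0,0.25,0,0,0,0.25,0,0,0,0.2,0,0,0,0.1,0,0,0,0,0,0,0,0,0]

```text
time: 42.57
tcp_pos: [435.6, -74.4, 25.1]
orientation: [[-0.871, -0.492, -0.002], [-0.492, 0.871, 0.001], [0.002, 0.002, -1.0]]
contact_force: [-0.7, -0.6, 0.4]
opening: 1.004
grasp_force: 0.0
```

```bash
python3 - <<'E'
from h import *
st();plan([(437,-74.5,13,120)])
s=viewer.snapshot('side')
print([(np.round(d['point']).tolist(),round(d['confidence'],2)) for d in nets.find_in('tin1',s)])
im=cv2.cvtColor(s['pixels'],cv2.COLOR_RGB2BGR)
cv2.imwrite('pics/c9.png',cv2.resize(im[190:360,220:400],None,fx=3.3,fy=3.3,interpolation=cv2.INTER_CUBIC))
E
```

```text
42.57 [435.6 -74.4  55.6] 119.5 F [-0.7 -0.6  0.4] 1.0 0.0

-0.005,-0.003,0.178,-0.001, -0.005,-0.003,0.178,-0.001,   --
end [437.  -74.4  12.9] 119.8
[([643.0, 10.0, 109.0], 0.92), ([434.0, -88.0, 47.0], 0.68), ([594.0, 99.0, 111.0], 0.52), ([716.0, 325.0, 34.0], 0.52), ([640.0, -119.0, 36.0], 0.49)]
```

View pics/c9.png

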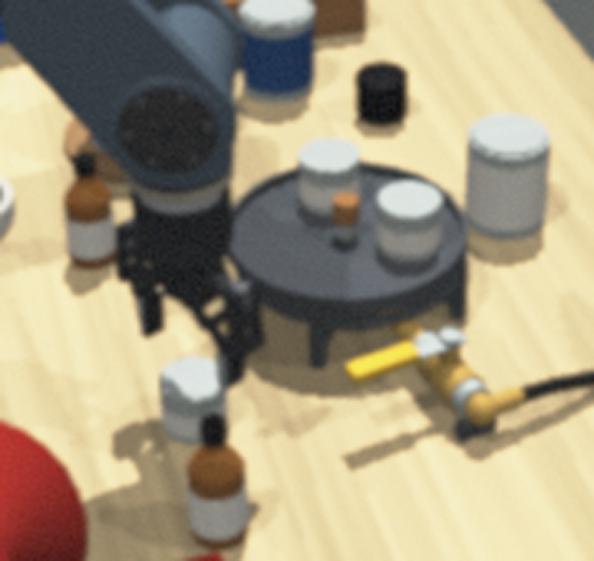

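The plate lies on the ring with two tins upright on it, at crop (330,175) and (408,220). The gripper straddles the third tin at (193,400), and the lever is still shut.

send_rows:
  moves: [-0.005,-0.003,0.178,0,-0.005,-0.003,0.178,0,0,0,0,0,0,0,0,0]

```text
time: 43.0
tcp_pos: [437.6, -74.6, -16.6]
orientation: [[-0.871, -0.492, -0.001], [-0.492, 0.871, 0.0], [0.0, 0.0, -1.0]]
contact_force: [0.2, -0.2, 0.4]
opening: 1.003
grasp_force: 0.0
```

send_rows:
  moves: [0,0,0,0,0,0,0,0,0,0,0,0,0,0,0,0,0,0,0,0,0,0,0,0,0,0,0,0]
  jaw: -1

```text
time: 43.58
tcp_pos: [438.3, -74.7, -15.7]
orientation: [[-0.871, -0.492, 0.001], [-0.492, 0.871, -0.0], [-0.001, -0.001, -1.0]]
contact_force: [-3.1, 0.3, 14.3]
opening: 0.614
grasp_force: 60.3
```

send_rows:
  moves: [0,0,-0.1,0,0,0,-0.25,0,0,0,-0.25,0,0,0,-0.2,0,0,0,-0.15,0,0,0,0,0]

```text
time: 44.08
tcp_pos: [439.5, -75.1, 100.6]
orientation: [[-0.871, -0.492, 0.006], [-0.492, 0.871, -0.002], [-0.004, -0.005, -1.0]]
contact_force: [0.5, -0.3, -1.9]
opening: 0.617
grasp_force: 63.4
```

```bash
python3 -c "
from h import *
st();plan([(551,24,telemetry.get_obs()['tcp_pos'][2]+30.5,119.5,32)])"
```

```text
44.08 [439.5 -75.1 131.1] 119.5 F [ 0.5 -0.3 -1.9] 0.62 63.4

-0.243,0.052,0,0, -0.243,0.052,0,0, -0.243,0.052,0,0, -0.243,0.052,0,0, -0.243,0.052,0,0,   --
end [551.1  23.8 131.1] 119.5
```

send_rows:
  moves: [-0.122,0.026,0,0,-0.243,0.052,0,0,-0.243,0.052,0,0,-0.243,0.052,0,0,-0.243,0.052,0,0,-0.122,0.026,0,0,0,0,0,0,0,0,0.15,0]

```text
time: 44.75
tcp_pos: [550.9, 24.8, 80.3]
orientation: [[-0.87, -0.493, 0.004], [-0.493, 0.87, -0.0], [-0.003, -0.002, -1.0]]
contact_force: [0.3, 0.1, -0.9]
opening: 0.618
grasp_force: 63.4
```

send_rows:
  moves: [0,0,0.15,0,0,0,0.06,0,0,0,0,0,0,0,0,0,0,0,0,0]

```text
time: 45.17
tcp_pos: [549.1, 24.1, 53.7]
orientation: [[-0.871, -0.492, -0.0], [-0.492, 0.871, -0.0], [0.0, 0.0, -1.0]]
contact_force: [-0.0, -0.3, -1.6]
opening: 0.618
grasp_force: 65.3
```

send_rows:
  moves: [-0.01,0,0.01,0,0,0,0.01,0,0,0,0,0,0,0,0,0]

```text
time: 45.5
tcp_pos: [550.6, 24.9, 51.5]
orientation: [[-0.871, -0.492, 0.001], [-0.492, 0.871, -0.0], [-0.0, -0.0, -1.0]]
contact_force: [-0.4, -0.1, 2.1]
opening: 0.615
grasp_force: 65.5
```

send_rows:
  moves: [0,0,0.005,0,0,0,0.005,0,0,0,0,0,0,0,0,0]

```text
time: 45.83
tcp_pos: [550.7, 24.9, 51.4]
orientation: [[-0.871, -0.492, 0.001], [-0.492, 0.871, -0.0], [-0.001, -0.001, -1.0]]
contact_force: [-6.4, -0.3, 16.8]
opening: 0.617
grasp_force: 67.6
```

send_rows:
  moves: [0,0,0,0,0,0,0,0,0,0,0,0,0,0,0,0,0,0,0,0]
  jaw: 1

```text
time: 46.25
tcp_pos: [550.4, 25.0, 49.9]
orientation: [[-0.871, -0.492, -0.0], [-0.492, 0.871, -0.0], [0.0, 0.0, -1.0]]
contact_force: [-0.4, 0.2, -0.5]
opening: 1.004
grasp_force: 0.0
```

send_rows:
  moves: [0,0,-0.1,0,0,0,-0.25,0,0,0,-0.25,0,0,0,-0.25,0,0,0,0,0]

```text
time: 46.67
tcp_pos: [553.2, 24.9, 158.5]
orientation: [[-0.871, -0.492, 0.009], [-0.492, 0.871, -0.0], [-0.008, -0.005, -1.0]]
contact_force: [0.7, -0.8, 1.0]
opening: 1.004
grasp_force: 0.0
```

```bash
python3 - <<'E'
from h import *
st()
plan([(480,-200,190,13)])
E
```

```text
46.67 [553.2  24.9 189. ] 119.5 F [ 0.7 -0.8  1. ] 1.0 0.0

0.091,-0.083,-0.001,0.037, 0.081,-0.093,-0.001,0.037, 0.069,-0.102,-0.001,0.037, 0.057,-0.109,-0.001,0.037, 0.044,-0.115,-0.001,0.037, 0.03,-0.119,-0.001,0.037, 0.016,-0.122,-0.001,0.037, 0.002,-0.123,-0.001,0.037, 
-0.012,-0.123,-0.001,0.037, -0.027,-0.12,-0.001,0.037, -0.04,-0.116,-0.001,0.037, -0.054,-0.111,-0.001,0.037, -0.066,-0.104,-0.001,0.037, -0.078,-0.096,-0.001,0.037, -0.088,-0.086,-0.001,0.037, -0.098,-0.075,-0.001,0.037,   --
end [ 480.  -200.   190.9] 12.9
```

send_rows:
  moves: [0.091,-0.083,0,0.037,0.081,-0.093,0,0.037,0.069,-0.102,0,0.037,0.057,-0.109,0,0.037,0.044,-0.115,0,0.037,0.03,-0.119,0,0.037,0.016,-0.122,0,0.037,0.002,-0.123,0,0.037]
  jaw: -1

```text
time: 47.33
tcp_pos: [513.5, -88.0, 152.6]
orientation: [[-0.913, 0.409, 0.0], [0.409, 0.913, -0.0], [-0.0, -0.0, -1.0]]
contact_force: [-0.3, -0.6, 0.5]
opening: 0.001
grasp_force: 0.0
```

send_rows:
  moves: [-0.012,-0.123,0,0.037,-0.027,-0.12,0,0.037,-0.04,-0.116,0,0.037,-0.054,-0.111,0,0.037,-0.066,-0.104,0,0.037,-0.078,-0.096,0,0.037,-0.088,-0.086,0,0.037,-0.098,-0.075,0,0.037]

```text
time: 48.0
tcp_pos: [476.9, -200.5, 152.5]
orientation: [[-0.218, 0.976, 0.0], [0.976, 0.218, -0.0], [-0.0, 0.0, -1.0]]
contact_force: [-1.4, 0.3, -0.3]
opening: 0.001
grasp_force: 0.0
```

```bash
python3 - <<'E'
from h import *
st()
plan([(571.5,-88,190,13),(571.5,-88,55,13)])
s=viewer.snapshot('top'); im=cv2.cvtColor(s['pixels'],cv2.COLOR_RGB2BGR)
print([(np.round(d['point']).tolist(),round(d['confidence'],2)) for d in nets.find_in('tin1',s)])
cv2.imwrite('pics/c10.png',cv2.resize(im[150:310,130:430],None,fx=2.6,fy=2.6,interpolation=cv2.INTER_CUBIC))
f=lambda p:[round(float(v)) for v in ((proj(s,p)[0]-130)*2.6,(proj(s,p)[1]-150)*2.6)]
print(f([602,53,78]),f([602,112,116]),f([652,25,116]),f([551,25,116]),f([483,362,121]),f([579.7,-121.8,72]))
E
```

```text
48.0 [ 476.9 -200.5  183. ] 12.6 F [-1.4  0.3 -0.3] 0.0 0.0

0.186,0.243,-0.014,-0.001, 0.185,0.244,-0.014,-0.001, 0.184,0.245,-0.014,-0.001, 0.184,0.245,-0.014,-0.001,   --0,0,0.281,0, 0,0,0.281,0, 0,0,0.281,0, 0,0,0.281,0,   --
end [571.5 -88.   54.9] 13.3
[([720.0, 340.0, 48.0], 0.82), ([600.0, 113.0, 115.0], 0.76), ([633.0, 32.0, 112.0], 0.66), ([550.0, 21.0, 113.0], 0.62), ([646.0, -119.0, 38.0], 0.6)]
[445, 162] [381, 156] [474, 104] [472, 211] [108, 278] [625, 188]
```

View pics/c10.png

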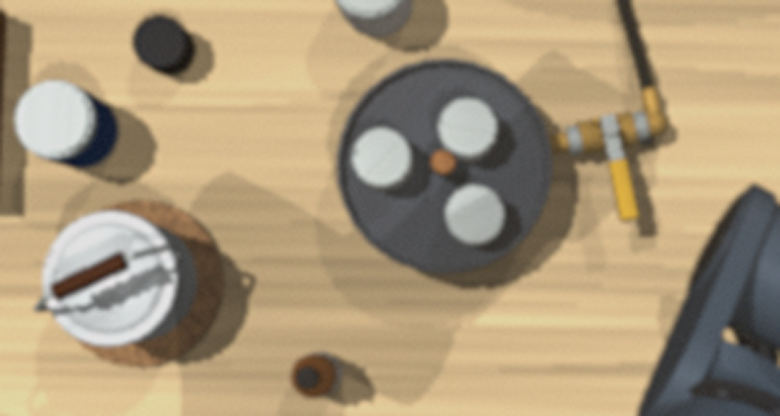

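The top view shows all three tins on the plate: lids at crop (381,156), (467,127) and (474,213), knob at (442,162). The pot is on the mat at (110,278). One tin was knocked towards the knob, so I'll check in the side view that it still stands upright.

```bash
python3 - <<'E'
from h import *
t=viewer.snapshot('top'); s=viewer.snapshot('side'); im=cv2.cvtColor(s['pixels'],cv2.COLOR_RGB2BGR)
print('tinB',ray(t,130+467/2.6,150+127/2.6,116).round(1),'plate',ray(t,130+446/2.6,150+166/2.6,78).round(1),'knob',ray(t,130+442/2.6,150+162/2.6,106).round(1))
cv2.imwrite('pics/c11.png',cv2.resize(im[210:310,275:400],None,fx=6,fy=6,interpolation=cv2.INTER_CUBIC))
E
```

```text
tinB [630.5  31.5 116. ] plate [597.8  51.9  78. ] knob [598.2  54.7 106. ]
```

View pics/c11.png

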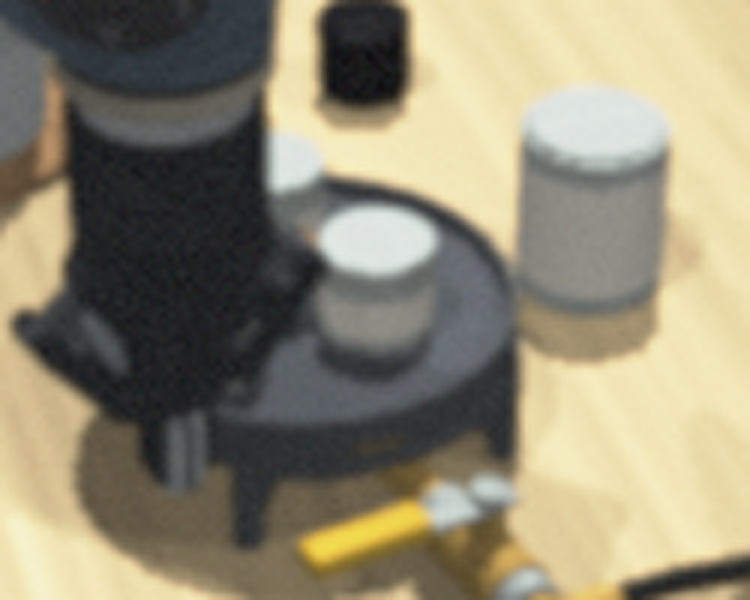

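The knocked tin at crop (377,290) stands upright. Now I'll turn the tap on.

send_rows:
  moves: [0.185,0.244,0,0,0.185,0.244,0,0,0.185,0.244,0,0,0.185,0.244,0,0,0,0,0.28,0,0,0,0.28,0,0,0,0.28,0,0,0,0.22,0]

```text
time: 48.87
tcp_pos: [570.8, -85.7, 22.7]
orientation: [[-0.228, 0.974, -0.001], [0.974, 0.228, 0.0], [0.001, -0.001, -1.0]]
contact_force: [0.7, -0.9, -0.2]
opening: -0.003
grasp_force: 0.0
```

send_rows:
  moves: [0,0,0,0,0,0,0,0,0,0,0,0]

```text
time: 49.12
tcp_pos: [572.6, -87.0, 26.6]
orientation: [[-0.225, 0.974, 0.002], [0.974, 0.225, -0.0], [-0.001, 0.002, -1.0]]
contact_force: [0.4, -0.1, 0.6]
opening: 0.0
grasp_force: 0.0
```

```bash
python3 -c "
from h import *
st();plan([(571.5,-88,55,13)])"
```

```text
49.12 [572.6 -87.   57.1] 13.0 F [ 0.4 -0.1  0.6] 0.0 0.0

-0.006,-0.011,0.018,0,   --
end [571.5 -88.   55. ] 13.0
```

send_rows:
  moves: [-0.05,0,0.015,0,-0.07,0,0,0,-0.055,-0.015,0,-0.033,-0.055,-0.015,0,-0.033,-0.055,-0.015,0,-0.033,-0.055,-0.015,0,-0.033]

```text
time: 49.62
tcp_pos: [578.4, -129.0, 24.3]
orientation: [[-0.601, 0.799, 0.001], [0.799, 0.601, 0.0], [-0.001, 0.001, -1.0]]
contact_force: [0.1, 2.7, 0.9]
opening: -0.003
grasp_force: 1.5
```

send_rows:
  moves: [-0.055,-0.015,0,-0.033,-0.055,-0.015,0,-0.033,-0.055,-0.015,0,-0.033,-0.055,-0.015,0,-0.033,-0.055,-0.015,0,-0.033,-0.055,-0.015,0,-0.033,-0.055,-0.015,0,-0.033,-0.055,-0.015,0,-0.033]

```text
time: 50.28
tcp_pos: [613.7, -168.5, 24.0]
orientation: [[-0.995, 0.096, 0.0], [0.096, 0.995, 0.0], [-0.0, 0.0, -1.0]]
contact_force: [-2.1, 2.5, 0.1]
opening: -0.002
grasp_force: 1.3
```

send_rows:
  moves: [-0.055,-0.015,0,-0.033,-0.055,-0.015,0,-0.033,0,0,0,0]

```text
time: 50.53
tcp_pos: [627.6, -173.0, 24.1]
orientation: [[-0.994, -0.11, 0.002], [-0.11, 0.994, -0.001], [-0.001, -0.001, -1.0]]
contact_force: [-0.1, -0.4, -0.3]
opening: -0.005
grasp_force: 0.0
```

send_rows:
  moves: [-0.055,-0.015,0,-0.033,0,0,0,0,0,0,0,0]

```text
time: 50.78
tcp_pos: [633.5, -173.4, 23.6]
orientation: [[-0.979, -0.203, 0.001], [-0.203, 0.979, -0.0], [-0.001, -0.001, -1.0]]
contact_force: [0.1, -0.2, -0.1]
opening: -0.0
grasp_force: 0.0
```

send_rows:
  moves: [-0.03,0,0,0,0,0,0,0,0,0,0,0]

```text
time: 51.03
tcp_pos: [635.3, -172.9, 23.2]
orientation: [[-0.979, -0.205, -0.003], [-0.205, 0.979, -0.0], [0.003, 0.0, -1.0]]
contact_force: [-9.5, -4.5, 6.0]
opening: -0.004
grasp_force: 5.3
```

send_rows:
  moves: [-0.03,0,0,0,0,0,0,0,0,0,0,0]

```text
time: 51.28
tcp_pos: [635.5, -172.7, 23.1]
orientation: [[-0.979, -0.205, -0.011], [-0.205, 0.979, -0.0], [0.011, 0.002, -1.0]]
contact_force: [-29.9, -7.8, 16.6]
opening: 0.0
grasp_force: 15.2
```

send_rows:
  moves: [0.2,0,0,0,0.1,0,0,0,0,0,-0.3,0,0,0,-0.3,0,0,0,-0.3,0,0,0,-0.3,0,0,0,-0.3,0,0,0,0,0]

```text
time: 51.95
tcp_pos: [608.0, -179.9, 211.2]
orientation: [[-0.979, -0.205, 0.011], [-0.205, 0.979, -0.004], [-0.01, -0.006, -1.0]]
contact_force: [0.7, -0.4, 2.4]
opening: -0.001
grasp_force: 0.0
```

send_rows:
  moves: [0.28,-0.1,0,0,0.28,-0.1,0,0,0.28,-0.1,0,0,0.28,-0.1,0,0,0.2,0,0,0,0,0,0,0,0,0,0,0]

```text
time: 52.53
tcp_pos: [459.7, -259.3, 203.5]
orientation: [[-0.979, -0.204, 0.001], [-0.204, 0.979, -0.0], [-0.001, -0.001, -1.0]]
contact_force: [0.5, -0.0, -1.1]
opening: -0.003
grasp_force: 0.0
```

```bash
python3 - <<'E'
from h import *
st()
s=viewer.snapshot('top'); im=cv2.cvtColor(s['pixels'],cv2.COLOR_RGB2BGR)
print([(np.round(d['point']).tolist(),round(d['confidence'],2)) for d in nets.find_in('tin1',s)])
print([(np.round(d['point']).tolist(),round(d['confidence'],2)) for d in nets.find_in('pot',s)][:2])
cv2.imwrite('pics/c12.png',cv2.resize(im[150:310,130:430],None,fx=2.6,fy=2.6,interpolation=cv2.INTER_CUBIC))
E
```

```text
52.53 [ 459.7 -259.3  234. ] 101.8 F [ 0.5 -0.  -1.1] -0.0 0.0
[([600.0, 112.0, 114.0], 0.89), ([633.0, 34.0, 113.0], 0.82), ([654.0, -123.0, 38.0], 0.64), ([718.0, 338.0, 46.0], 0.58)]
[([485.0, 351.0, 118.0], 0.81)]
```

View pics/c12.png

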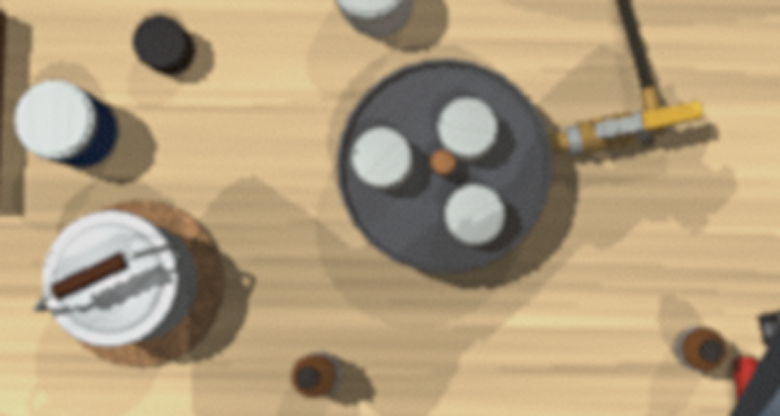

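The final view shows the lever back in line with the pipe (sleeve at crop 672,115). All three tins are on the plate, and the pot is on the mat.

```bash
python3 -c "
from h import *
print(robot.finish_job())"
```

```text
the job is handed in; nothing more can be done
None
```

I've handed in the finished job, but the judge returned no verdict: the final top view shows the pot on the cork mat, the plate on the ring with all three wax tins on it, and the gas tap turned back on.

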